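# Dial the marble drum open and tip it out into the tray

### The arm

A 7-joint arm with a two-finger parallel gripper is mounted at the origin on the work surface. World frame = base frame: x ahead of the robot, y to its left, z up, the work surface at z = 0. Lengths are in m, angles in rad, forces in N, time in s.
With the tool pointing down it reaches from about 0.4 to 0.85 m from the base axis. Payload 4.5 kg.
Tool frame: the origin (TCP) lies midway between the tips of the shut fingers; the grasp point (between the pads) lies 19 mm behind it; z points along the fingers, y is the direction in which the jaws open and shut (so a half turn about z gives the same grasp; the last joint's range is limited). The gripper opens to 88 mm and grips with 3 to 60 N. Pads are 18 mm wide; open, the fingers measure 123 mm over their backs; the gripper's body (75 mm by 187 mm) begins 45 mm behind the grasp point.
Start: joints at [-1.159, 0.689, -0.195, 1.565, 0.157, 0.902, -0.215], TCP at [0.231, 0.581, 0.239] pointing down, gripper open.
Joint ranges: [-3.01, 3.01], [-0.46, 2.08], [-1.47, 1.51], [0.13, 2.56], [-1, 4.14], [0.04, 2.09], [-2.66, 2.66]. Speed limits (rad/s): [2.57, 2.57, 3.14, 3.14, 3.14, 3.14, 3.14].

### API

Orientations are given as a unit quaternion [x, y, z, w].
In Python, from plant import get_state, snapshot, finish_job, regions_of gives the robot as it stands.
- The arm moves only by the tool send_rows, never from a script. Its argument "series" is a list of rows, each an object of numbers: "grip": the opening, from 0 (shut) to 1 (fully open); "dx", "dy", "dz": the shift along the tool's x, y, z in mm; "turn": the turn about the tool's z in rad. A call has 1 to 20 rows; each row shifts and turns the commanded pose from where the row before left it, along the tool's axes as they then stand; what a row does not reach is not made up. A row lasts 1/10 s, in which the tool goes at most 50 mm and 8.59 degrees, less where a joint would pass 70% of its speed; a pose out of reach is approached as far as the arm can. A call is refused whole if a number of a shift passes 50 or a number of a turn 0.15, either way. A call with a gripper value outside its range is refused whole. The fingers move at their own pace and stop on an object; "force" is the grip in N (left out, the last holds). Time passes only in rows, so rows that do not move let the fingers close. It gives the time, the measured TCP pose, the force and the opening at its end, in the units of the state.
- get_state(): the state, without advancing time (a new reading comes with each control period).
- snapshot(name): name is "scene" or "top"; returns a dict with "img" (420x560x3 uint8, red, green, blue), "depth" (420x560 float32, m along the optical axis (not along the pixel's ray), 0 where there is no reading), "fov_y" (degrees; the focal length in pixels is half the picture's height over the tangent of half this angle, whatever the lens; pixels are square), "cx", "cy" (the principal point, pixels), "R" (3x3) and "t" (3): a world point X has camera coordinates R X + t. Camera axes: x right, y down, z forward; pixel columns grow to the right and rows downward; lengths in m; the calibration is good to about 2 mm. A picture is of the moment at which its call begins.
- finish_job(): hands the job in, once; it reports no verdict.
Trained networks look in a picture, given as the dict that the camera call returned (one of the last four; its "shot" number tells which), for a name from the list of things; names that differ only in an ending like _2 or _b are one class to them, and where a whole thing is asked for, a point or a joint stands for the part that bears it (a point fixed in the world has none). Each returns a list of dicts, best first, with "score" (0 to 1); they miss things now and then, are a little off and sometimes report something else, mostly with a low value. They report only what shows in the picture. A call takes as long as a camera call.
- regions_of(picture, target): "pixels" (420x560 bool, what is visible of it) and "extent" ([left, top, right, bottom] in pixels, round what is visible of it).
The state is a dict: "clock": time; "q": joint angles; "qd": joint speeds; "joint_torque": joint torques, N m; "tool_pos": TCP position; "eef_rot": TCP orientation; "contact_force": force on the tool from outside, world axes, zero at the start; "moment": the same for the moment, N m; "opening": opening from 0.0 (shut) to 1.0 (fully open).
Only numpy, scipy, OpenCV 4.12 (cv2) and the standard library are available. Lean on these libraries where they do the work, as an engineer would, in place of code of your own. Each camera call takes 0.05 s, during which the arm holds its last target.

### The job

Get the four clay marbles ready for the game: on the leaning clear drum, turn the lid dial clockwise by its bar knob all the way to its stop, so that the largest opening is over the outlet, and only then tip the drum over towards the tray by its side handle, giving it a shake if needed, until all four marbles lie in the tray. Ease the drum back to its resting lean, leave the dial fully open and let go. Do not displace the tray, the remote, the dice cup or the battery box.

Things in the scene. Friction and masses are not known exactly. Their poses are not given: they have to be found in the camera images.
- pivot (a point): Centre of the drum, on its level tipping axis, 170 mm above the table; part of the fixed steel stand. Axes: x level, from the lid side to the back of the stand (roughly away from the robot), y along the tipping axis to the handle side, z up. Thin struts at y = +-68 mm run from the pivot back and down to a base plate 15 mm high (x 70 to 150, y +-100 mm).
- drum_body (a joint): Tip angle (rad) of the clear drum (104 mm across, 130 long, centred on the pivot): 0 = at rest, lid leaning 25 deg from straight up to -x of pivot; grows as the lid goes over forward and down, stop at 1.9. A damped spring (0.24 N m at rest, 0.62 fully tipped, 0.3 N m s) returns it slowly when let go. With the dial fully open, marbles run out from about 1.2; hold at 1.6 or more.
- knob (a point): On the dial's axis, 20 mm above its face, in the grey bar knob; turns with the dial; 95 mm from pivot. z = dial axis, out of the lid (25 deg from vertical at rest); x along the bar. Bar 60 mm long (x), 14 thick (y), its top 16 mm above this point, its sides free down to the dial's face, a flat disc 108 mm across.
- dial_body (a joint): Dial angle (rad), growing clockwise seen looking onto the lid, 0 (shut) to a hard stop at 2.5. The lid plate below has one outlet, a curved slot 30 x 60 mm at its low edge, nearest the robot; over it come the dial's openings: 10 mm hole at 0.95, 16 mm at 1.45, and the largest, a like slot, at 2.5. Friction 0.06 N m, stays where left. Starts at 0 to 0.8, so 1.7 to 2.5 of turning, usually with a regrasp.
- handle (a point): Middle of the drum's handle, a round level black bar 14 mm thick, 78 mm long along the pivot's y, free at its outer (+y) end; a 10 mm side arm meets it 36 mm inward (-y). 110 mm from the tipping axis, moves with the drum: at rest the arm points 45 deg behind (+x) straight up, fully tipped 64 deg in front. Closed fingers can push it over from behind.
- ball0_center (a point): Centre of clay marble 0 of four alike, 22 mm across, 12 g; at the start inside the drum.
- ball1_center (a point): Centre of clay marble 1 of four alike, 22 mm across, 12 g; at the start inside the drum.
- ball2_center (a point): Centre of clay marble 2 of four alike, 22 mm across, 12 g; at the start inside the drum.
- ball3_center (a point): Centre of clay marble 3 of four alike, 22 mm across, 12 g; at the start inside the drum.
- tray: Loose white plastic tray standing in front of and under the drum, 300 (x) by 240 (y) mm, 45 mm high, walls and floor 5 mm; origin at the centre of its underside.
- remote: Bystander: silver TV remote, 180 x 48 x 18 mm, lying flat to the handle side of the drum; origin at the centre of its underside, x along it.
- dice_cup: Bystander: white ceramic dice cup, 80 mm across, 95 mm high, beside the foot of the stand, on the side away from the handle; origin at the centre of its underside.
- battery_box: Bystander: clear battery box with snap latch, 110 x 70 x 30 mm, beside the tray, on the side away from the handle; origin at the centre of its underside.

How it is judged:
On the way, in this order (a step that is already met when the one before it is completed fails the run):
1. the dial is at its stop, largest opening over the outlet, with the drum still at rest (value of joint dial_body above 2.38 rad and value of joint drum_body below 0.25 rad), for 0.2 s.
2. all four marbles are in the tray (x of ball0_center in the frame of tray between -0.15 and 0.15 m and y of ball0_center in the frame of tray between -0.12 and 0.12 m and z of ball0_center in the frame of tray between 0 and 0.055 m and x of ball1_center in the frame of tray between -0.15 and 0.15 m and y of ball1_center in the frame of tray between -0.12 and 0.12 m and z of ball1_center in the frame of tray between 0 and 0.055 m and x of ball2_center in the frame of tray between -0.15 and 0.15 m and y of ball2_center in the frame of tray between -0.12 and 0.12 m and z of ball2_center in the frame of tray between 0 and 0.055 m and x of ball3_center in the frame of tray between -0.15 and 0.15 m and y of ball3_center in the frame of tray between -0.12 and 0.12 m and z of ball3_center in the frame of tray between 0 and 0.055 m), for 0.2 s.
At the end, for the whole second after the job is handed in: All four marbles lie inside the tray, the drum is back at its rest (within 0.1 rad), and the dial is still fully open (within 0.12 rad of its stop) (all of step 2 and value of joint dial_body above 2.38 rad and value of joint drum_body below 0.1 rad); the robot touches nothing.
It fails at once if the tray is displaced by more than 30 mm (distance of tray from where it was at the start of the episode above 0.03 m).
It fails at once if the remote is displaced by more than 25 mm (distance of remote from where it was at the start of the episode above 0.025 m).
It fails at once if the dice cup is displaced by more than 25 mm (distance of dice_cup from where it was at the start of the episode above 0.025 m).
It fails at once if the battery box is displaced by more than 25 mm (distance of battery_box from where it was at the start of the episode above 0.025 m).
It fails at once if the drum is tipped far over before the dial is fully open (value of joint drum_body above 0.7 rad and not (value of joint dial_body above 2.38 rad)).
It also fails if it takes over 70 s, if anything falls off the work surface, if the arm or the gripper's body presses on something with over 40 N, if the wrist force passes 120 N, or if a joint passes its speed limit or range.

## Working session

There is one attempt and no reset: what is moved stays moved. The work goes in short steps, Python scripts to look and compute and a tool call to move; the robot and the scene stay as the last step left them, time stands still between calls to the robot, and variables do not carry over. Pictures are saved under pics/ and viewed, and the job is handed in when it is done.

Besides the shell and the picture viewer there is one more tool, called after ">>>" as name(argument=value, ...) on one line, values as JSON. send_rows: Moves the arm, as the interface text tells. Its arguments: {"type":"object","properties":{"series":{"type":"array","items":{"type":"object","properties":{"grip":{"type":"number"},"dx":{"type":"number"},"dy":{"type":"number"},"dz":{"type":"number"},"turn":{"type":"number"}}}},"force":{"type":"number"}},"required":["series"]}

```bash
ls; mkdir -p pics; python3 - <<'E'
from plant import get_state, snapshot
import cv2,pickle
s=get_state(); print(s)
for n in ("scene","top"):
    p=snapshot(n); cv2.imwrite(f"pics/{n}0.png",p["img"][:,:,::-1]); pickle.dump(p,open(f"/tmp/{n}0.pkl","wb"))
    print({k:p[k] for k in p if k not in("img","depth")})
E
```

```text
pics
{'clock': 0.0, 'q': array([-1.15922761,  0.6899931 , -0.19451499,  1.56633814,  0.15734176,
        0.90247038, -0.21511468]), 'qd': array([-2.50336124e-03, -5.39620529e-05, -6.39563447e-04, -1.60134745e-03,
       -1.07983789e-03, -3.03135802e-04,  2.87680952e-04]), 'joint_torque': array([ 3.58735469e-04, -5.27555287e+01, -1.26703866e+00, -1.53431028e+01,
       -5.26742754e-02,  6.36149431e-03,  1.69623554e-04]), 'tool_pos': array([0.23035417, 0.58033256, 0.23790593]), 'eef_rot': array([ 1.87716144e-01,  9.82222901e-01, -9.01823037e-04, -9.18234474e-05]), 'contact_force': array([-0.47400974,  0.46341653, -0.5799727 ]), 'moment': array([0.04268721, 0.01928223, 0.01001273]), 'opening': 1.0037351172534654}
{'fov_y': 56.218920028256534, 'cx': 276.96528739732383, 'cy': 215.13578372348277, 'R': array([[-0.50289076,  0.86434571, -0.00271624],
       [ 0.71700103,  0.41540404, -0.55977586],
       [-0.48271153, -0.28345365, -0.82863961]]), 't': array([ 0.31796161, -0.34118886,  1.37990591]), 'shot': 1}
{'fov_y': 55.18804873519618, 'cx': 284.99890702123525, 'cy': 213.97357114216302, 'R': array([[-0.00307728, -0.99997443, -0.00645474],
       [-0.98179707,  0.00424703, -0.18988542],
       [ 0.18990798,  0.00575292, -0.98178504]]), 't': array([0.01030855, 0.65855485, 0.93066289]), 'shot': 2}
```

View pics/scene0.png

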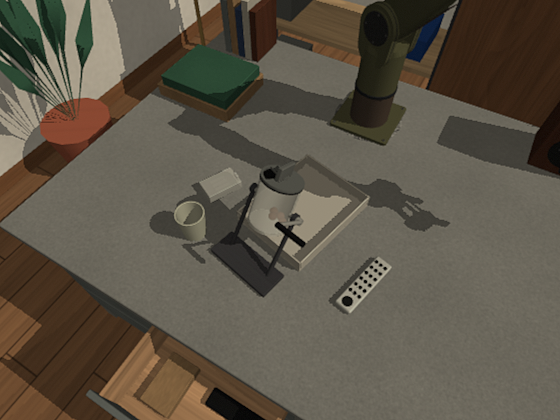

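View pics/top0.png

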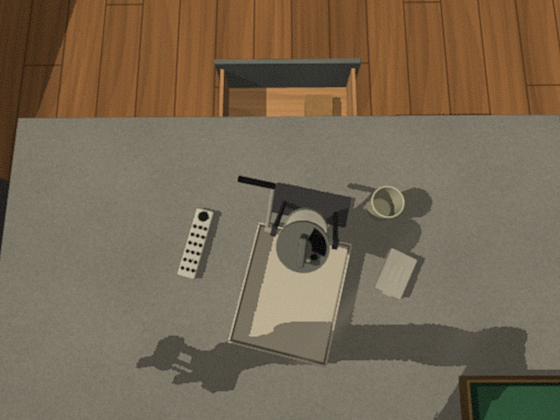

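```bash
cat > h.py <<'E'
import numpy as np, cv2, pickle
from plant import *
def f(p): return 210/np.tan(np.radians(p["fov_y"])/2)
def cloud(p):
    v,u=np.mgrid[0:420,0:560]; d=p["depth"]; F=f(p)
    c=np.stack([(u-p["cx"])/F*d,(v-p["cy"])/F*d,d],-1)
    return (c-p["t"])@p["R"]
def proj(p,X):
    c=np.atleast_2d(X)@p["R"].T+p["t"]; F=f(p)
    return np.stack([c[:,0]/c[:,2]*F+p["cx"],c[:,1]/c[:,2]*F+p["cy"]],-1)
def crop(p,name,x0,y0,x1,y1,k=5):
    cv2.imwrite("pics/"+name,cv2.resize(p["img"][y0:y1,x0:x1,::-1],None,fx=k,fy=k,interpolation=cv2.INTER_CUBIC))
E
python3 - <<'E'
from h import *
for n in ("scene","top"):
    p=snapshot(n); pickle.dump(p,open(f"/tmp/{n}0.pkl","wb"))
    C=cloud(p)
    for t in ("tray","drum_body","dial_body","knob","handle","remote","dice_cup","battery_box"):
        for r in regions_of(p,t)[:2]:
            m=r["pixels"]&(p["depth"]>0); q=C[m]
            print(n,t,round(r["score"],2),np.round(r["extent"]).astype(int),m.sum(),np.round(np.median(q,0),3),np.round(np.percentile(q,2,axis=0),3),np.round(np.percentile(q,98,axis=0),3))
    if n=="top": crop(p,"t1.png",220,160,380,280)
    else: crop(p,"s1.png",190,150,350,270)
E
```

```text
scene tray 0.73 [238 156 370 269] 5000 [0.435 0.038 0.008] [ 0.31  -0.092  0.004] [0.637 0.13  0.048]
scene drum_body 0.85 [246 161 303 245] 3044 [ 0.612 -0.019  0.227] [ 0.53  -0.076  0.135] [0.696 0.081 0.275]
scene drum_body 0.65 [260 162 304 195] 876 [ 0.566 -0.02   0.251] [ 0.518 -0.078  0.22 ] [0.607 0.02  0.282]
scene dial_body 0.91 [258 162 302 193] 811 [ 0.566 -0.019  0.251] [ 0.522 -0.075  0.223] [0.607 0.021 0.282]
scene dial_body 0.47 [175 203 206 242] 961 [ 0.682 -0.243  0.065] [ 0.649 -0.276  0.009] [ 0.721 -0.203  0.098]
scene knob 0.74 [260 162 306 196] 838 [ 0.567 -0.019  0.251] [ 0.518 -0.076  0.22 ] [0.606 0.022 0.282]
scene remote 0.75 [244 161 306 246] 3209 [ 0.611 -0.019  0.226] [ 0.524 -0.08   0.122] [0.697 0.084 0.274]
scene remote 0.59 [337 258 388 313] 1161 [0.605 0.235 0.02 ] [0.519 0.2   0.015] [0.683 0.271 0.024]
scene dice_cup 0.86 [173 203 208 239] 941 [ 0.682 -0.243  0.064] [ 0.649 -0.275  0.008] [ 0.721 -0.203  0.098]
scene battery_box 0.79 [203 170 241 202] 931 [ 0.523 -0.261  0.031] [ 0.461 -0.313  0.001] [ 0.575 -0.217  0.035]
scene battery_box 0.5
[... 446 characters left out ...]
.623 -0.029  0.205] [ 0.519 -0.144  0.011] [0.74  0.076 0.272]
top knob 0.94 [274 221 331 270] 1935 [ 0.558 -0.02   0.24 ] [ 0.513 -0.075  0.215] [0.606 0.023 0.279]
top handle 0.79 [235 174 333 270] 3206 [ 0.578 -0.022  0.236] [ 0.517 -0.078  0.148] [0.693 0.084 0.276]
top remote 0.81 [178 209 213 277] 1372 [0.59  0.237 0.018] [ 0.51   0.202 -0.001] [0.68  0.276 0.022]
top remote 0.19 [236 174 333 272] 3342 [ 0.579 -0.021  0.235] [ 0.515 -0.078  0.134] [0.694 0.085 0.276]
top dice_cup 0.88 [369 185 404 221] 1028 [ 0.69  -0.247  0.049] [ 0.647 -0.274  0.   ] [ 0.719 -0.201  0.096]
top battery_box 0.94 [373 249 416 301] 1312 [ 0.515 -0.262  0.03 ] [ 0.461 -0.307  0.014] [ 0.569 -0.218  0.034]
```

View pics/t1.png

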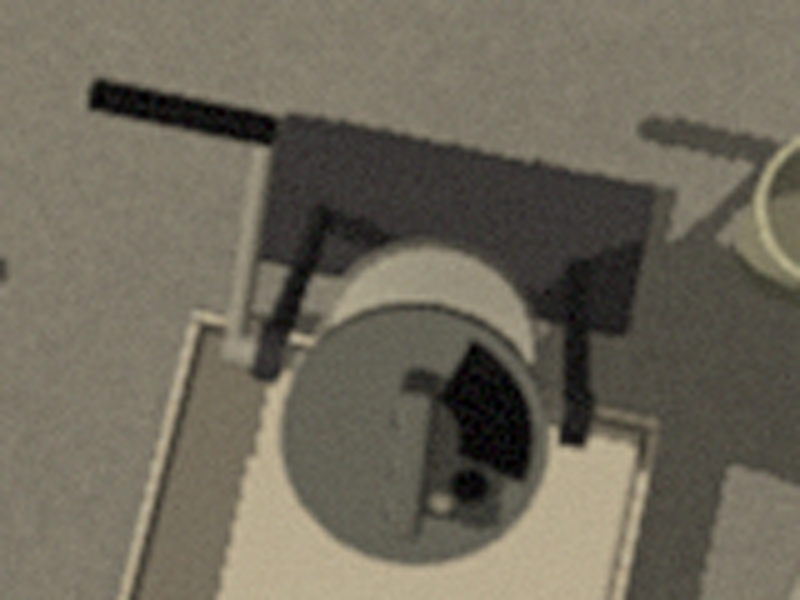

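View pics/s1.png

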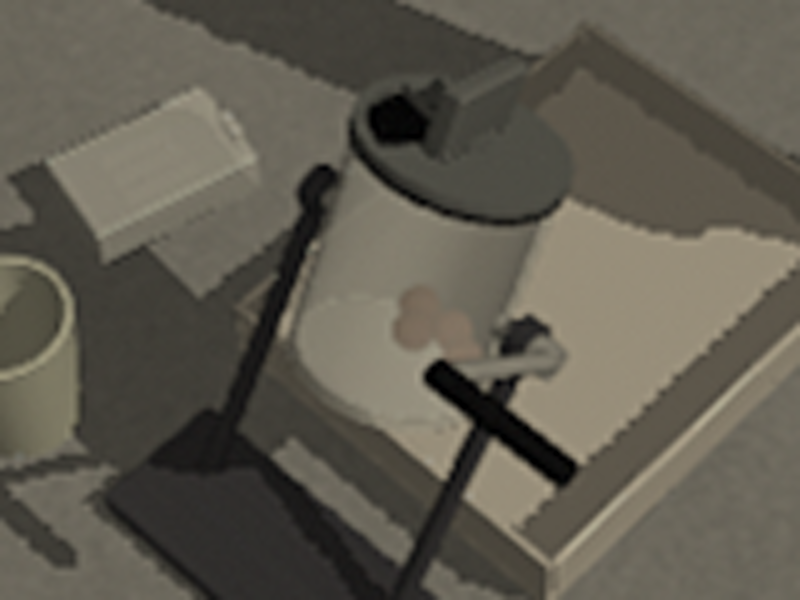

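```bash
python3 - <<'E'
from h import *
for n in ("scene","top"):
    p=pickle.load(open(f"/tmp/{n}0.pkl","rb")); C=cloud(p)
    # dial pts
    m=(p["depth"]>0)&(C[...,2]>0.2)&(C[...,2]<0.31)&(np.hypot(C[...,0]-0.565,C[...,1]+0.025)<0.075)
    q=C[m]; rng=np.random.default_rng(0); best=None
    for i in range(500):
        a=q[rng.choice(len(q),3,False)]; nn=np.cross(a[1]-a[0],a[2]-a[0]); L=np.linalg.norm(nn)
        if L<1e-5: continue
        nn/=L; nn*=np.sign(nn[2]); 
        if nn[2]<0.8: continue
        k=np.abs((q-a[0])@nn)<0.002
        if best is None or k.sum()>best.sum(): best=k
    b=q[best]; c0=b.mean(0); nn=np.linalg.svd(b-c0)[2][2]; nn*=np.sign(nn[2])
    print(n,len(q),best.sum(),"normal",nn.round(3),"tilt",np.degrees(np.arccos(nn[2])).round(1),"dir",np.degrees(np.arctan2(nn[1],nn[0])).round(1))
    e1=np.cross(nn,[0,0,1]);e1/=np.linalg.norm(e1); e2=np.cross(nn,e1)
    uv=np.stack([(b-c0)@e1,(b-c0)@e2],-1).astype(np.float32)
    h=(q-c0)@nn
    hull=cv2.convexHull(uv)[:,0]; (cx,cy),r=cv2.minEnclosingCircle(uv); 
    el=cv2.fitEllipse(hull)
    ctr=c0+cx*e1+cy*e2; print("dial center",ctr.round(4),"r",round(r,4),el)
    print(" pivot from circle",(ctr-0.075*nn).round(4))
    kn=q[(h>0.012)&(h<0.045)]; hk=h[(h>0.012)&(h<0.045)]
    print(" knob pts",len(kn),"h max",np.percentile(hk,[50,90,98]).round(4))
    t=kn[hk>np.percentile(hk,98)-0.006]; 
    tu=np.stack([(t-ctr)@e1,(t-ctr)@e2],-1).astype(np.float32)
    rc=cv2.minAreaRect(tu); print(" top rect",rc, "mean",t.mean(0).round(4))
    mm,V=t.mean(0),np.linalg.svd(t-t.mean(0))[2][0]; print(" bar dir",V.round(3), "knob pt est from ctr",(ctr+.02*nn).round(4))
E
```

```text
scene 1841 555 normal [-0.41   0.091  0.908] tilt 24.8 dir 167.5
dial center [ 0.5582 -0.0286  0.2404] r 0.0558 ((-0.011617793701589108, 0.0060494570061564445), (0.10729951411485672, 0.10948701947927475), 43.984039306640625)
 pivot from circle [ 0.589  -0.0354  0.1723]
 knob pts 204 h max [0.0291 0.0362 0.037 ]
 top rect ((0.0002819811925292015, -0.0015793144702911377), (0.01441263873130083, 0.060310620814561844), 5.499636650085449) mean [ 0.5474 -0.0245  0.2737]
 bar dir [ 0.904 -0.114  0.411] knob pt est from ctr [ 0.55   -0.0268  0.2585]
top 2436 1307 normal [-0.413  0.088  0.906] tilt 25.0 dir 167.9
dial center [ 0.5577 -0.0264  0.2381] r 0.0543 ((-0.006473040208220482, -0.0007876470335759223), (0.10732322186231613, 0.10801499336957932), 23.173282623291016)
 pivot from circle [ 0.5887 -0.033   0.1701]
 knob pts 238 h max [0.0352 0.0371 0.038 ]
 top rect ((-7.023569196462631e-06, -0.00043104030191898346), (0.013873310759663582, 0.06018545851111412), 4.949136734008789) mean [ 0.5442 -0.0235  0.2708]
 bar dir [-0.903  0.103 -0.417] knob pt est from ctr [ 0.5495 -0.0246  0.2562]
```

```bash
python3 - <<'E'
from h import *
for n in ("scene","top"):
    p=pickle.load(open(f"/tmp/{n}0.pkl","rb")); C=cloud(p)
    I=p["img"].astype(int).sum(-1)
    m=(p["depth"]>0)&(C[...,2]>0.225)&(C[...,2]<0.275)&(C[...,0]>0.64)&(C[...,0]<0.74)&(C[...,1]>0.02)&(C[...,1]<0.18)
    q=C[m]; print(n,len(q))
    if len(q)>10:
        k=I[m]<140; b=q[k]; 
        mm=b.mean(0);V=np.linalg.svd(b-mm)[2][0]; V*=np.sign(V[1]); s=(b-mm)@V
        print(k.sum(),mm.round(4),V.round(3),"yawdeg",np.degrees(np.arctan2(-V[0],V[1])).round(1),"ends",(mm+V*s.min()).round(4),(mm+V*s.max()).round(4),s.min(),s.max())
        print("mid",(mm+V*(s.min()+s.max())/2).round(4), "z range",b[:,2].min(),b[:,2].max())
E
```

```text
scene 266
202 [0.692  0.0657 0.2551] [0.221 0.975 0.003] yawdeg -12.8 ends [0.6833 0.027  0.255 ] [0.7002 0.1016 0.2552] -0.03968615741159782 0.036794281260991976
mid [0.6917 0.0643 0.2551] z range 0.22674647407529644 0.2593024272198959
top 318
210 [0.6878 0.0653 0.2531] [ 0.215  0.977 -0.001] yawdeg -12.4 ends [0.6797 0.0285 0.2532] [0.6958 0.1017 0.253 ] -0.03770394058614961 0.037267341574816745
mid [0.6878 0.0651 0.2531] z range 0.2446878406095958 0.25770957640005254
```

```bash
cat >> h.py <<'E'
PV=np.array([.589,-.034,.170]); yaw=np.radians(-12.4)
XP=np.array([np.cos(yaw),np.sin(yaw),0]); YP=np.array([-np.sin(yaw),np.cos(yaw),0]); Z=np.array([0,0,1.])
a=np.radians(25); N=-np.sin(a)*XP+np.cos(a)*Z; Lw=-np.cos(a)*XP-np.sin(a)*Z
D=np.array([.558,-.0275,.239])
def dialmap(p,size=440,S=120/440e3, D=D):  # rectified view of dial; up=-low (x'), left=y'
    g=(np.arange(size)-size/2)*S
    uu,vv=np.meshgrid(g,g) # right, down
    X=D+vv[...,None]*Lw-uu[...,None]*YP
    px=proj(p,X.reshape(-1,3)).astype(np.float32).reshape(size,size,2)
    return cv2.remap(p["img"],px,None,cv2.INTER_CUBIC)
E
python3 - <<'E'
from h import *
p=pickle.load(open("/tmp/top0.pkl","rb")); cv2.imwrite("pics/d0.png",dialmap(p)[:,:,::-1])
for ph in (-5,20,45,70,90,105,115,125,135):
    f_=np.radians(ph); b=np.cos(f_)*Lw+np.sin(f_)*YP; m=-np.sin(f_)*Lw+np.cos(f_)*YP; mh=m*[1,1,0]; mh/=np.linalg.norm(mh)
    P=D+.036*N+.026*b-.007*m-.009*mh
    top=(D+.036*N+.026*b)[2]; face=(D+.026*b-.016*m)[2]
    print(ph,P.round(4),"bar top z",top.round(4),"face z under",face.round(4),"tool x az",np.degrees(np.arctan2(mh[1],mh[0])).round(1))
E
```

```text
-5 [ 0.5175 -0.0373  0.2609] bar top z 0.2607 face z under 0.2286 tool x az 82.1
20 [ 0.5153 -0.0245  0.2603] bar top z 0.2613 face z under 0.2264 tool x az 59.3
45 [ 0.518  -0.0118  0.2618] bar top z 0.2639 face z under 0.2264 tool x az 35.4
70 [ 0.5253 -0.0012  0.2651] bar top z 0.2679 face z under 0.2289 tool x az 9.5
90 [0.5337 0.0045 0.2687] bar top z 0.2716 face z under 0.2322 tool x az -12.4
105 [0.541  0.0064 0.2716] bar top z 0.2745 face z under 0.2353 tool x az -28.9
115 [0.546  0.0065 0.2736] bar top z 0.2763 face z under 0.2375 tool x az -39.6
125 [0.5509 0.0056 0.2755] bar top z 0.2779 face z under 0.2398 tool x az -50.1
135 [0.5556 0.0038 0.2773] bar top z 0.2794 face z under 0.242 tool x az -60.2
```

View pics/d0.png

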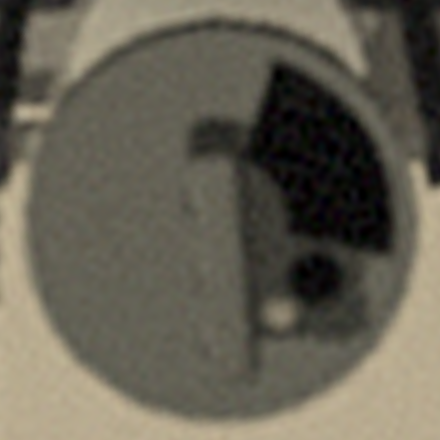

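>>> send_rows(series=[{"dz": -41, "grip": 0}, {"dz": -41, "grip": 0}, {"dx": -27.6, "dy": -26.4}, {"dx": -27.6, "dy": -26.4}, {"dx": -27.6, "dy": -26.4}, {"dx": -27.6, "dy": -26.4}, {"dx": -27.6, "dy": -26.4}, {"dx": -27.6, "dy": -26.4}, {"dx": -27.6, "dy": -26.4}, {"dx": -27.6, "dy": -26.4}, {"dx": -27.6, "dy": -26.4}, {"dx": -27.6, "dy": -26.4}, {"dx": -27.6, "dy": -26.4}, {"dx": -27.6, "dy": -26.4}, {"dx": -27.6, "dy": -26.4}, {"dx": -27.6, "dy": -26.4}, {"dx": -27.6, "dy": -26.4}, {"dx": -27.6, "dy": -26.4}, {"dx": -27.6, "dy": -26.4}, {"dx": -27.6, "dy": -26.4}], force=20)

```text
schema error: expected keys grip, dx, dy, dz, turn
```

>>> send_rows(series=[{"turn": 0.133}, {"turn": 0.133}, {"turn": 0.133}, {"turn": 0.133}, {"turn": 0.133}, {"turn": 0.133}, {"turn": 0.133}, {"turn": 0.133}, {"turn": 0.133}, {"turn": 0.133}, {}])

```text
schema error: expected keys grip, dx, dy, dz, turn
```

```bash
cat >> h.py <<'E'
def st():
    from scipy.spatial.transform import Rotation as Ro
    s=get_state(); R=Ro.from_quat(s["eef_rot"]).as_matrix()
    print("t",round(s["clock"],2),"tcp",s["tool_pos"].round(4),"xaz",np.degrees(np.arctan2(R[1,0],R[0,0])).round(1),"tilt",R[:,2].round(3),"q",s["q"].round(2),"F",s["contact_force"].round(1),"op",round(s["opening"],3))
    return s,R
def to(target):  # tool-frame move in mm
    s,R=st(); print("move mm",((np.array(target)-s["tool_pos"])@R*1000).round(1))
E
python3 -c "
from h import *
to([.5164,-.0453,.32])"
```

```text
t 1.0 tcp [0.2305 0.5809 0.2388] xaz 158.4 tilt [ 0.  0. -1.] q [-1.16  0.69 -0.19  1.57  0.16  0.9  -0.22] F [-0.1 -0.2  0.5] op 1.004
move mm [-496.7 -476.6  -81.3]
```

>>> send_rows(series=[{"dx": 0, "dy": 0, "dz": -41, "grip": 0, "turn": 0}, {"dx": 0, "dy": 0, "dz": -41, "grip": 0, "turn": 0}, {"dx": -27.6, "dy": -26.4, "dz": 0, "grip": 0, "turn": 0}, {"dx": -27.6, "dy": -26.4, "dz": 0, "grip": 0, "turn": 0}, {"dx": -27.6, "dy": -26.4, "dz": 0, "grip": 0, "turn": 0}, {"dx": -27.6, "dy": -26.4, "dz": 0, "grip": 0, "turn": 0}, {"dx": -27.6, "dy": -26.4, "dz": 0, "grip": 0, "turn": 0}, {"dx": -27.6, "dy": -26.4, "dz": 0, "grip": 0, "turn": 0}, {"dx": -27.6, "dy": -26.4, "dz": 0, "grip": 0, "turn": 0}, {"dx": -27.6, "dy": -26.4, "dz": 0, "grip": 0, "turn": 0}, {"dx": -27.6, "dy": -26.4, "dz": 0, "grip": 0, "turn": 0}, {"dx": -27.6, "dy": -26.4, "dz": 0, "grip": 0, "turn": 0}, {"dx": -27.6, "dy": -26.4, "dz": 0, "grip": 0, "turn": 0}, {"dx": -27.6, "dy": -26.4, "dz": 0, "grip": 0, "turn": 0}, {"dx": -27.6, "dy": -26.4, "dz": 0, "grip": 0, "turn": 0}, {"dx": -27.6, "dy": -26.4, "dz": 0, "grip": 0, "turn": 0}, {"dx": -27.6, "dy": -26.4, "dz": 0, "grip": 0, "turn": 0}, {"dx": -27.6, "dy": -26.4, "dz": 0, "grip": 0, "turn": 0}, {"dx": -27.6, "dy": -26.4, "dz": 0, "grip": 0, "turn": 0}, {"dx": -27.6, "dy": -26.4, "dz": 0, "grip": 0, "turn": 0}], force=20)

```text
clock: 3.0
tool_pos: [0.5175, -0.0455, 0.3209]
eef_rot: [0.188, 0.982, 0.0, 0.0]
contact_force: [0.7, 0.7, 0.9]
opening: 0.007
```

>>> send_rows(series=[{"dx": 0, "dy": 0, "dz": 0, "grip": 0, "turn": 0.133}, {"dx": 0, "dy": 0, "dz": 0, "grip": 0, "turn": 0.133}, {"dx": 0, "dy": 0, "dz": 0, "grip": 0, "turn": 0.133}, {"dx": 0, "dy": 0, "dz": 0, "grip": 0, "turn": 0.133}, {"dx": 0, "dy": 0, "dz": 0, "grip": 0, "turn": 0.133}, {"dx": 0, "dy": 0, "dz": 0, "grip": 0, "turn": 0.133}, {"dx": 0, "dy": 0, "dz": 0, "grip": 0, "turn": 0.133}, {"dx": 0, "dy": 0, "dz": 0, "grip": 0, "turn": 0.133}, {"dx": 0, "dy": 0, "dz": 0, "grip": 0, "turn": 0.133}, {"dx": 0, "dy": 0, "dz": 0, "grip": 0, "turn": 0.133}, {"dx": 0, "dy": 0, "dz": 0, "grip": 0, "turn": 0}])

```text
clock: 4.1
tool_pos: [0.5171, -0.0438, 0.3208]
eef_rot: [0.754, 0.657, -0.0, 0.0]
contact_force: [0.6, -0.1, -0.1]
opening: 0.006
```

```bash
python3 -c "
from h import *
to([.5164,-.0453,.244])
p=snapshot('scene');crop(p,'s2.png',190,110,350,230)"
```

```text
t 4.1 tcp [ 0.5171 -0.0438  0.3208] xaz 82.1 tilt [ 0. -0. -1.] q [-0.15  0.45  0.23  1.78 -0.13  0.92 -0.01] F [ 0.6 -0.1 -0.1] op 0.006
move mm [-1.6 -0.5 76.8]
```

View pics/s2.png

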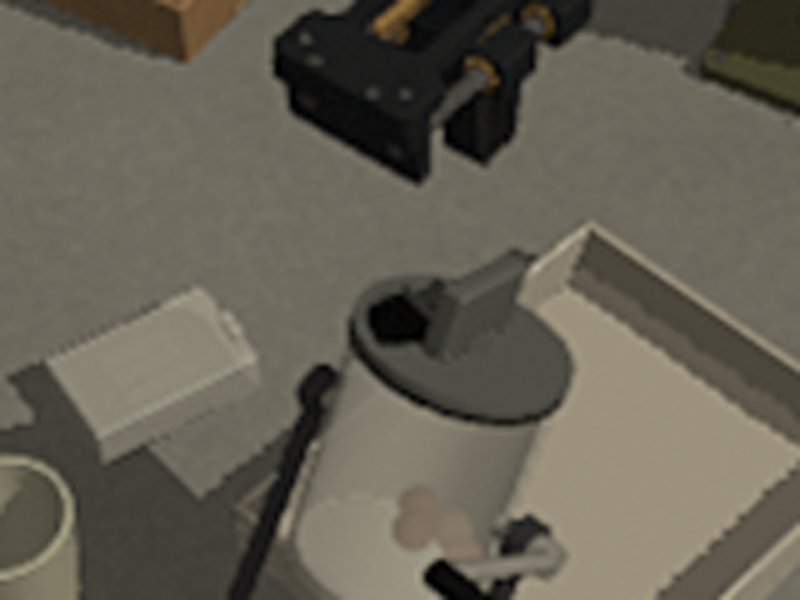

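```bash
python3 -c "
from h import *
s,R=st()
p=snapshot('scene');q=proj(p,s['tool_pos']);print(q,(q-[190,110])*5)
crop(p,'s3.png',230,60,350,180,5); 
p=snapshot('top');q=proj(p,s['tool_pos']);print(q,(q-[220,160])*5); crop(p,'t3.png',220,160,380,280)"
```

```text
t 4.15 tcp [ 0.517  -0.0438  0.3208] xaz 82.3 tilt [ 0. -0. -1.] q [-0.15  0.45  0.23  1.78 -0.13  0.92 -0.  ] F [-1.2 -0.2  0. ] op 0.003
[[285.57989746 139.71693768]] [[477.89948728 148.5846884 ]]
[[313.40456756 264.55566239]] [[467.02283781 522.77831195]]
```

View pics/s3.png

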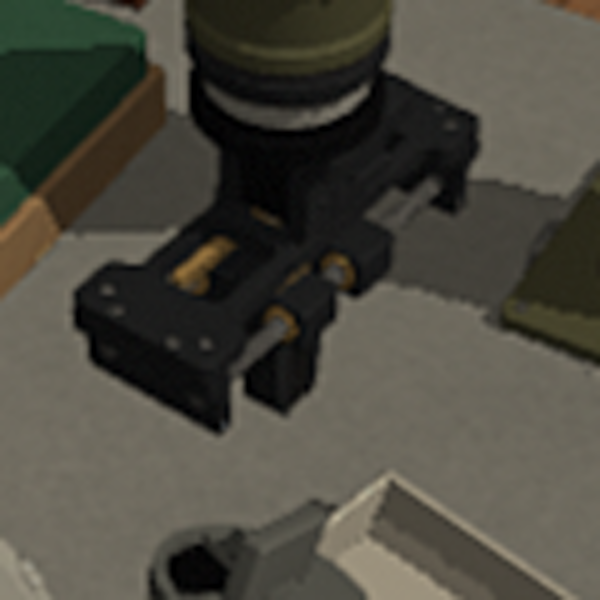

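>>> send_rows(series=[{"dx": -1.6, "dy": -0.5, "dz": 25, "grip": 0, "turn": 0}, {"dx": 0, "dy": 0, "dz": 25, "grip": 0, "turn": 0}, {"dx": 0, "dy": 0, "dz": 20, "grip": 0, "turn": 0}, {"dx": 0, "dy": 0, "dz": 7, "grip": 0, "turn": 0}, {"dx": 0, "dy": 0, "dz": 0, "grip": 0, "turn": 0}])

```text
clock: 4.75
tool_pos: [0.5159, -0.0455, 0.2431]
eef_rot: [0.754, 0.657, -0.001, -0.001]
contact_force: [0.2, 0.5, 0.2]
opening: 0.007
```

```bash
cat >> h.py <<'E'
def pushpose(ph):
    f_=np.radians(ph); b=np.cos(f_)*Lw+np.sin(f_)*YP; m=-np.sin(f_)*Lw+np.cos(f_)*YP; mh=m*[1,1,0]; mh/=np.linalg.norm(mh)
    P=D+.036*N+.026*b-.007*m-.009*mh; P[2]-=.016
    return P,np.arctan2(mh[1],mh[0])
def pushrows(phs,s=None,clear=0):
    s,R=st(); pos=s["tool_pos"].copy(); az=np.arctan2(R[1,0],R[0,0])
    for ph in phs:
        P,A=pushpose(ph); P=P-clear*np.array([np.cos(A),np.sin(A),0])
        d=P-pos; tx=np.array([np.cos(az),np.sin(az)]); ty=np.array([np.sin(az),-np.cos(az)])
        print(ph,"dx %.1f dy %.1f dz %.1f turn %.3f"%(1e3*d[:2]@tx,1e3*d[:2]@ty,-1e3*d[2],az-A)); pos,az=P,A
E
python3 -c "
from h import *
pushrows([-5,0,5,10,15,20,25,30,35,40,45,50,55,60])
p=snapshot('scene');crop(p,'s4.png',190,110,350,230)"
```

```text
t 4.75 tcp [ 0.5159 -0.0455  0.2431] xaz 82.2 tilt [-0.002  0.    -1.   ] q [-0.13  0.55  0.2   1.89 -0.16  0.72  0.03] F [0.2 0.5 0.2] op 0.007
-5 dx 8.4 dy 0.5 dz -1.8 turn 0.001
0 dx 2.3 dy -1.2 dz 0.3 turn 0.079
5 dx 2.3 dy -1.2 dz 0.2 turn 0.079
10 dx 2.3 dy -1.2 dz 0.1 turn 0.079
15 dx 2.3 dy -1.2 dz 0.0 turn 0.080
20 dx 2.3 dy -1.2 dz -0.0 turn 0.080
25 dx 2.3 dy -1.2 dz -0.1 turn 0.081
30 dx 2.3 dy -1.2 dz -0.2 turn 0.082
35 dx 2.3 dy -1.2 dz -0.3 turn 0.083
40 dx 2.3 dy -1.2 dz -0.4 turn 0.085
45 dx 2.3 dy -1.3 dz -0.5 turn 0.086
50 dx 2.3 dy -1.3 dz -0.5 turn 0.088
55 dx 2.3 dy -1.3 dz -0.6 turn 0.089
60 dx 2.2 dy -1.3 dz -0.7 turn 0.091
```

View pics/s4.png

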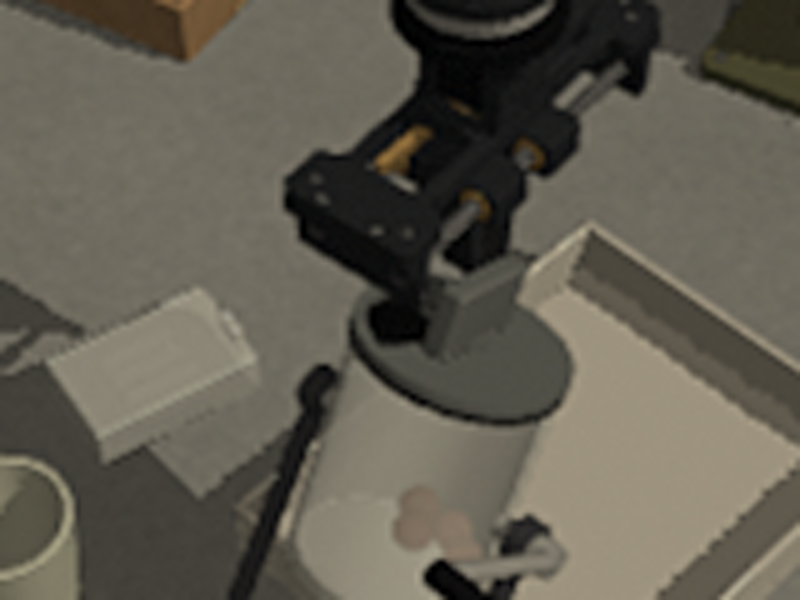

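>>> send_rows(series=[{"dx": 4, "dy": 0.5, "dz": 0, "grip": 0, "turn": 0}, {"dx": 4.4, "dy": 0, "dz": 0, "grip": 0, "turn": 0}, {"dx": 2.3, "dy": -1.2, "dz": 0, "grip": 0, "turn": 0.079}, {"dx": 2.3, "dy": -1.2, "dz": 0, "grip": 0, "turn": 0.079}, {"dx": 2.3, "dy": -1.2, "dz": 0, "grip": 0, "turn": 0.079}, {"dx": 2.3, "dy": -1.2, "dz": 0, "grip": 0, "turn": 0.08}, {"dx": 2.3, "dy": -1.2, "dz": 0, "grip": 0, "turn": 0.08}, {"dx": 2.3, "dy": -1.2, "dz": -0.1, "grip": 0, "turn": 0.081}, {"dx": 2.3, "dy": -1.2, "dz": -0.2, "grip": 0, "turn": 0.082}, {"dx": 2.3, "dy": -1.2, "dz": -0.3, "grip": 0, "turn": 0.083}, {"dx": 2.3, "dy": -1.2, "dz": -0.5, "grip": 0, "turn": 0.085}, {"dx": 2.3, "dy": -1.3, "dz": -0.6, "grip": 0, "turn": 0.086}])

```text
clock: 6.0
tool_pos: [0.5165, -0.0135, 0.2453]
eef_rot: [0.953, 0.303, -0.002, 0.0]
contact_force: [-3.7, -4.9, -3.1]
opening: 0.003
```

```bash
python3 -c "
from h import *
pushrows([45,50,55,60,65,70,75,80,85,90,95,100,105,110])
p=snapshot('scene');crop(p,'s5.png',190,110,350,230)"
```

```text
t 6.0 tcp [ 0.5165 -0.0135  0.2453] xaz 35.2 tilt [-0.003 -0.002 -1.   ] q [-0.35  0.58  0.46  1.9  -0.36  0.75 -0.64] F [-3.7 -4.9 -3.1] op 0.003
45 dx 2.2 dy -0.5 dz -0.4 turn -0.003
50 dx 2.3 dy -1.3 dz -0.5 turn 0.088
55 dx 2.3 dy -1.3 dz -0.6 turn 0.089
60 dx 2.2 dy -1.3 dz -0.7 turn 0.091
65 dx 2.2 dy -1.3 dz -0.7 turn 0.092
70 dx 2.2 dy -1.3 dz -0.8 turn 0.093
75 dx 2.2 dy -1.4 dz -0.8 turn 0.094
80 dx 2.2 dy -1.4 dz -0.9 turn 0.095
85 dx 2.1 dy -1.4 dz -0.9 turn 0.096
90 dx 2.1 dy -1.4 dz -0.9 turn 0.096
95 dx 2.1 dy -1.4 dz -1.0 turn 0.096
100 dx 2.1 dy -1.4 dz -1.0 turn 0.096
105 dx 2.1 dy -1.4 dz -1.0 turn 0.095
110 dx 2.1 dy -1.4 dz -1.0 turn 0.094
```

View pics/s5.png

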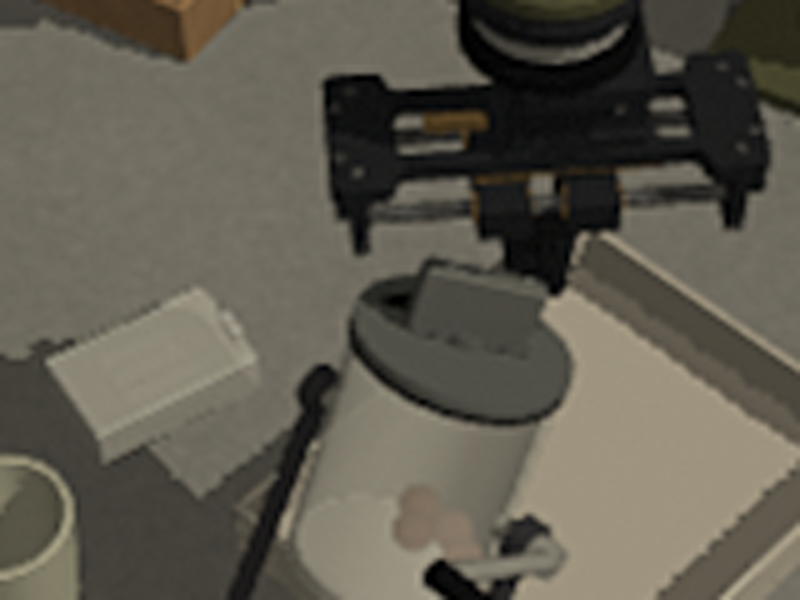

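>>> send_rows(series=[{"dx": 2.3, "dy": -1.3, "dz": -0.5, "grip": 0, "turn": 0.088}, {"dx": 2.3, "dy": -1.3, "dz": -0.6, "grip": 0, "turn": 0.089}, {"dx": 2.2, "dy": -1.3, "dz": -0.7, "grip": 0, "turn": 0.091}, {"dx": 2.2, "dy": -1.3, "dz": -0.7, "grip": 0, "turn": 0.092}, {"dx": 2.2, "dy": -1.3, "dz": -0.8, "grip": 0, "turn": 0.093}, {"dx": 2.2, "dy": -1.4, "dz": -0.8, "grip": 0, "turn": 0.094}, {"dx": 2.2, "dy": -1.4, "dz": -0.9, "grip": 0, "turn": 0.095}, {"dx": 2.1, "dy": -1.4, "dz": -0.9, "grip": 0, "turn": 0.096}, {"dx": 2.1, "dy": -1.4, "dz": -0.9, "grip": 0, "turn": 0.096}, {"dx": 2.1, "dy": -1.4, "dz": -1, "grip": 0, "turn": 0.096}])

```text
clock: 7.05
tool_pos: [0.5343, 0.0066, 0.2528]
eef_rot: [0.988, -0.156, -0.002, -0.001]
contact_force: [-3.5, -0.2, -2.8]
opening: 0.008
```

```bash
python3 -c "
from h import *
pushrows([95,100,105,110,115,120])
p=snapshot('top');cv2.imwrite('pics/d6.png',dialmap(p)[:,:,::-1])
p=snapshot('scene');crop(p,'s6.png',190,110,350,230)"
```

```text
t 7.05 tcp [0.5343 0.0066 0.2528] xaz -17.9 tilt [-0.004  0.002 -1.   ] q [-0.53  0.66  0.75  1.85 -0.58  0.87 -1.37] F [-3.5 -0.2 -2.8] op 0.008
95 dx 2.1 dy 0.6 dz -0.8 turn -0.001
100 dx 2.1 dy -1.4 dz -1.0 turn 0.096
105 dx 2.1 dy -1.4 dz -1.0 turn 0.095
110 dx 2.1 dy -1.4 dz -1.0 turn 0.094
115 dx 2.1 dy -1.3 dz -1.0 turn 0.093
120 dx 2.1 dy -1.3 dz -1.0 turn 0.092
```

View pics/s6.png

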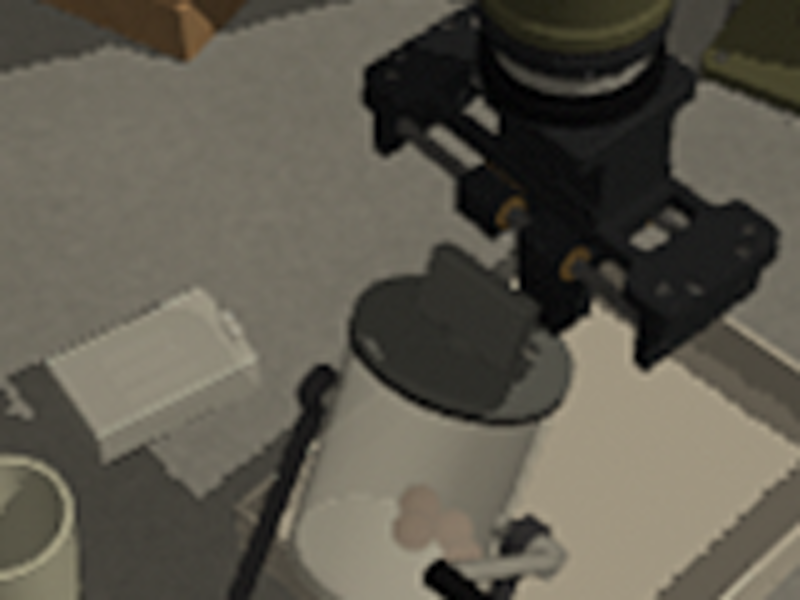

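>>> send_rows(series=[{"dx": 2.1, "dy": -1.2, "dz": -1, "grip": 0, "turn": 0.096}, {"dx": 2.1, "dy": -1.2, "dz": -1, "grip": 0, "turn": 0.095}, {"dx": 2.1, "dy": -1.2, "dz": -1, "grip": 0, "turn": 0.094}, {"dx": 2.1, "dy": -1.2, "dz": -1, "grip": 0, "turn": 0.093}])

```text
clock: 7.55
tool_pos: [0.5451, 0.0078, 0.257]
eef_rot: [0.941, -0.337, -0.001, -0.001]
contact_force: [-2.4, 1.9, -1.5]
opening: 0.009
```

>>> send_rows(series=[{"dx": 1.5, "dy": 0, "dz": -0.3, "grip": 0, "turn": 0.03}, {"dx": 0, "dy": 0, "dz": 0, "grip": 0, "turn": 0}])

```text
clock: 7.75
tool_pos: [0.5468, 0.0073, 0.2574]
eef_rot: [0.937, -0.349, -0.001, -0.001]
contact_force: [-2.3, 4.8, 0.3]
opening: 0.01
```

```bash
python3 -c "
from h import *
pushrows([115,120])
p=snapshot('top');cv2.imwrite('pics/d7.png',dialmap(p)[:,:,::-1])
p=snapshot('scene');crop(p,'s7.png',190,110,350,230)"
```

```text
t 7.75 tcp [0.5468 0.0073 0.2574] xaz -40.9 tilt [-0.001  0.003 -1.   ] q [-0.58  0.71  0.87  1.81 -0.67  0.95 -1.69] F [-2.3  4.8  0.3] op 0.01
115 dx -0.1 dy 1.1 dz -0.2 turn -0.022
120 dx 2.1 dy -1.3 dz -1.0 turn 0.092
```

View pics/s7.png

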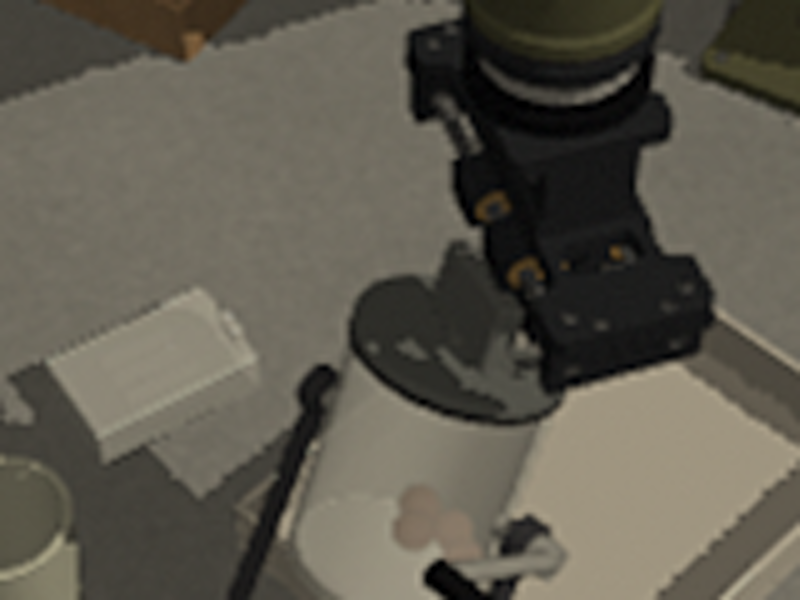

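View pics/d7.png

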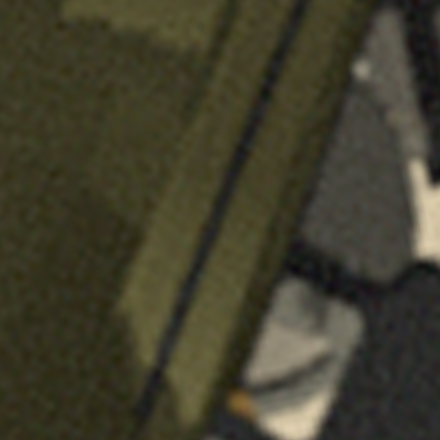

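>>> send_rows(series=[{"dx": 2.1, "dy": -0.6, "dz": -0.5, "grip": 0, "turn": 0.05}, {"dx": 0, "dy": 0, "dz": 0, "grip": 0, "turn": 0}])

```text
clock: 8.05
tool_pos: [0.5476, 0.0072, 0.2575]
eef_rot: [0.928, -0.373, -0.003, -0.002]
contact_force: [-4.6, 5.3, 1.4]
opening: 0.006
```

>>> send_rows(series=[{"dx": 2, "dy": -0.6, "dz": -0.5, "grip": 0, "turn": 0.04}, {"dx": 0, "dy": 0, "dz": 0, "grip": 0, "turn": 0}])

```text
clock: 8.25
tool_pos: [0.5482, 0.0072, 0.2576]
eef_rot: [0.92, -0.391, -0.005, -0.002]
contact_force: [-7.5, 8.5, 2.2]
opening: 0.007
```

```bash
python3 -c "
from h import *
pushrows([115,120])"
```

```text
t 8.25 tcp [0.5482 0.0072 0.2576] xaz -46.0 tilt [-0.007  0.007 -1.   ] q [-0.58  0.73  0.9   1.8  -0.69  0.97 -1.76] F [-7.5  8.5  2.2] op 0.007
115 dx -1.0 dy 2.1 dz -0.0 turn -0.112
120 dx 2.1 dy -1.3 dz -1.0 turn 0.092
```

>>> send_rows(series=[{"dx": -8, "dy": 0, "dz": 0, "grip": 0, "turn": 0}, {"dx": -10, "dy": 0, "dz": 0, "grip": 0, "turn": 0}, {"dx": 0, "dy": 0, "dz": -40, "grip": 0, "turn": 0}, {"dx": -40, "dy": 0, "dz": -40, "grip": 0, "turn": 0}, {"dx": -40, "dy": 0, "dz": 0, "grip": 0, "turn": 0}, {"dx": -40, "dy": 0, "dz": 0, "grip": 0, "turn": -0.15}, {"dx": -40, "dy": 0, "dz": 0, "grip": 0, "turn": -0.15}])

```text
clock: 8.95
tool_pos: [0.4271, 0.1254, 0.3344]
eef_rot: [0.969, -0.247, 0.002, -0.001]
contact_force: [0.6, 0.9, -0.6]
opening: 0.007
```

```bash
python3 -c "
from h import *
st()
p=snapshot('top');cv2.imwrite('pics/d8.png',dialmap(p)[:,:,::-1])
p=snapshot('scene');crop(p,'s8.png',190,110,350,230)"
```

```text
t 8.95 tcp [0.4271 0.1254 0.3344] xaz -28.6 tilt [ 0.003  0.    -1.   ] q [-1.04  0.48  1.01  1.97 -0.5   0.96 -1.85] F [ 0.6  0.9 -0.6] op 0.007
```

View pics/d8.png

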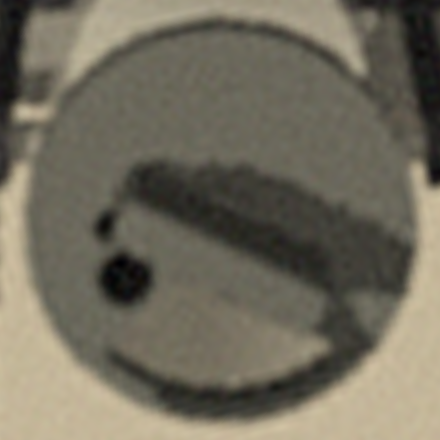

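View pics/s8.png

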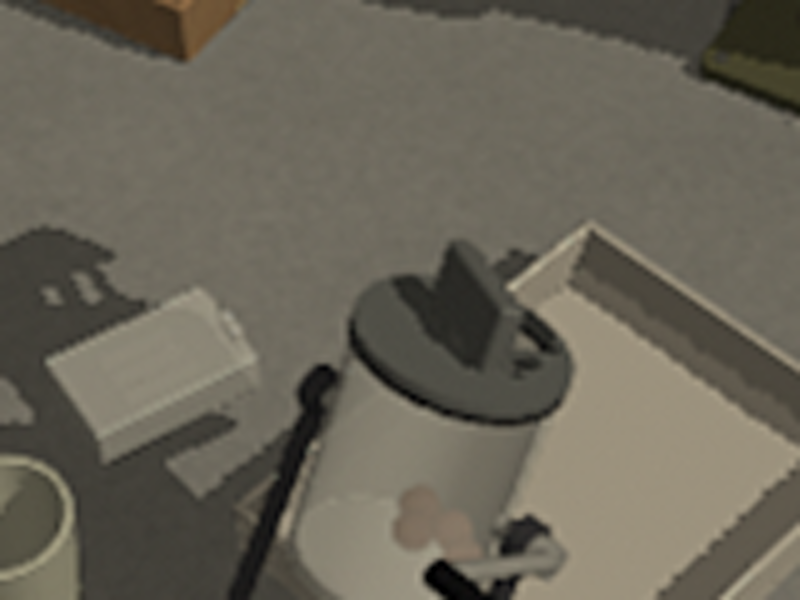

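>>> send_rows(series=[{"dx": 0, "dy": 0, "dz": 0, "grip": 0.27, "turn": -0.1425}, {"dx": 0, "dy": 0, "dz": 0, "grip": 0.27, "turn": -0.1425}, {"dx": 0, "dy": 0, "dz": 0, "grip": 0.27, "turn": -0.1425}, {"dx": 0, "dy": 0, "dz": 0, "grip": 0.27, "turn": -0.1425}, {"dx": 0, "dy": 0, "dz": 0, "grip": 0.27, "turn": -0.1425}, {"dx": 0, "dy": 0, "dz": 0, "grip": 0.27, "turn": -0.1425}, {"dx": 0, "dy": 0, "dz": 0, "grip": 0.27, "turn": -0.1425}, {"dx": 0, "dy": 0, "dz": 0, "grip": 0.27, "turn": -0.1425}, {"dx": 0, "dy": 0, "dz": 0, "grip": 0.27, "turn": -0.1425}, {"dx": 0, "dy": 0, "dz": 0, "grip": 0.27, "turn": -0.1425}, {"dx": 0, "dy": 0, "dz": 0, "grip": 0.27, "turn": -0.1425}, {"dx": 0, "dy": 0, "dz": 0, "grip": 0.27, "turn": -0.1425}, {"dx": 0, "dy": 0, "dz": 0, "grip": 0.27, "turn": -0.1425}])

```text
clock: 10.35
tool_pos: [0.4284, 0.1234, 0.3344]
eef_rot: [0.781, 0.624, 0.001, 0.001]
contact_force: [0.2, 0.2, -0.2]
opening: 0.272
```

```bash
python3 -c "
from h import *
T=PV+.078*XP+.128*YP; T[2]=.334; print(T)
to(T)"
```

```text
[0.69266656 0.0742647  0.334     ]
t 10.35 tcp [0.4284 0.1234 0.3344] xaz 77.3 tilt [ 0.003  0.    -1.   ] q [-0.7   0.34  0.44  1.96 -0.19  0.87 -0.38] F [ 0.2  0.2 -0.2] op 0.272
move mm [ 10.4 268.6   1.2]
```

>>> send_rows(series=[{"dx": 1.3, "dy": 33.5, "dz": 0, "grip": 0.3, "turn": 0}, {"dx": 1.3, "dy": 33.5, "dz": 0, "grip": 0.3, "turn": 0}, {"dx": 1.3, "dy": 33.5, "dz": 0, "grip": 0.3, "turn": 0}, {"dx": 1.3, "dy": 33.5, "dz": 0, "grip": 0.3, "turn": 0}, {"dx": 1.3, "dy": 33.5, "dz": 0, "grip": 0.3, "turn": 0}, {"dx": 1.3, "dy": 33.5, "dz": 0, "grip": 0.3, "turn": 0}, {"dx": 1.3, "dy": 33.5, "dz": 0, "grip": 0.3, "turn": 0}, {"dx": 1.3, "dy": 34, "dz": 0, "grip": 0.3, "turn": 0}, {"dx": 0, "dy": 0, "dz": 0, "grip": 0.3, "turn": 0}])

```text
clock: 11.25
tool_pos: [0.6948, 0.0709, 0.3329]
eef_rot: [0.783, 0.622, 0.001, 0.002]
contact_force: [0.4, -1.2, 0.3]
opening: 0.306
```

```bash
python3 -c "
from h import *
T=PV+.078*XP+.128*YP; T[2]=.230
to(T)
p=snapshot('scene');crop(p,'s9.png',230,130,390,250)
p=snapshot('top');crop(p,'t9.png',220,130,380,250)"
```

```text
t 11.25 tcp [0.6948 0.0709 0.3329] xaz 76.9 tilt [ 0.004 -0.003 -1.   ] q [-0.35  0.75  0.41  1.2  -0.28  1.25 -0.18] F [ 0.4 -1.2  0.3] op 0.306
move mm [  3.   -3.3 102.8]
```

View pics/s9.png

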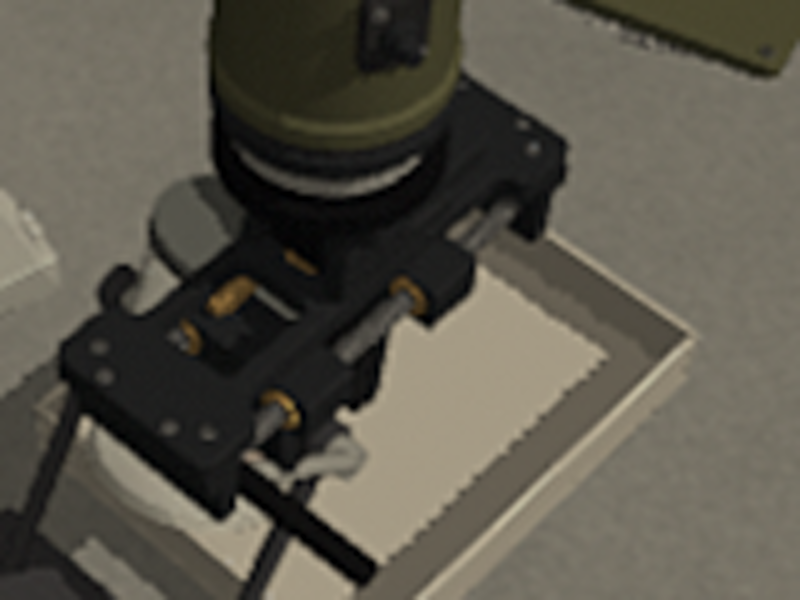

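>>> send_rows(series=[{"dx": 3, "dy": -3.3, "dz": 0, "grip": 0.3, "turn": 0}, {"dx": 0, "dy": 0, "dz": 0, "grip": 0.3, "turn": 0}, {"dx": 0, "dy": 0, "dz": 25, "grip": 0.3, "turn": 0}, {"dx": 0, "dy": 0, "dz": 25, "grip": 0.3, "turn": 0}, {"dx": 0, "dy": 0, "dz": 15, "grip": 0.3, "turn": 0}, {"dx": 0, "dy": 0, "dz": 10, "grip": 0.3, "turn": 0}, {"dx": 0, "dy": 0, "dz": 0, "grip": 0.3, "turn": 0}])

```text
clock: 12.05
tool_pos: [0.6875, 0.0782, 0.258]
eef_rot: [0.782, 0.623, -0.001, -0.001]
contact_force: [0.1, -0.9, -0.3]
opening: 0.305
```

```bash
python3 -c "
from h import *
T=PV+.078*XP+.128*YP; T[2]=.230
to(T)
p=snapshot('scene');crop(p,'s10.png',230,130,390,250)"
```

```text
t 12.05 tcp [0.6875 0.0782 0.258 ] xaz 77.1 tilt [-0.002  0.    -1.   ] q [-0.36  0.8   0.38  1.33 -0.31  1.08 -0.16] F [ 0.1 -0.9 -0.3] op 0.305
move mm [-2.6  6.  28. ]
```

View pics/s10.png

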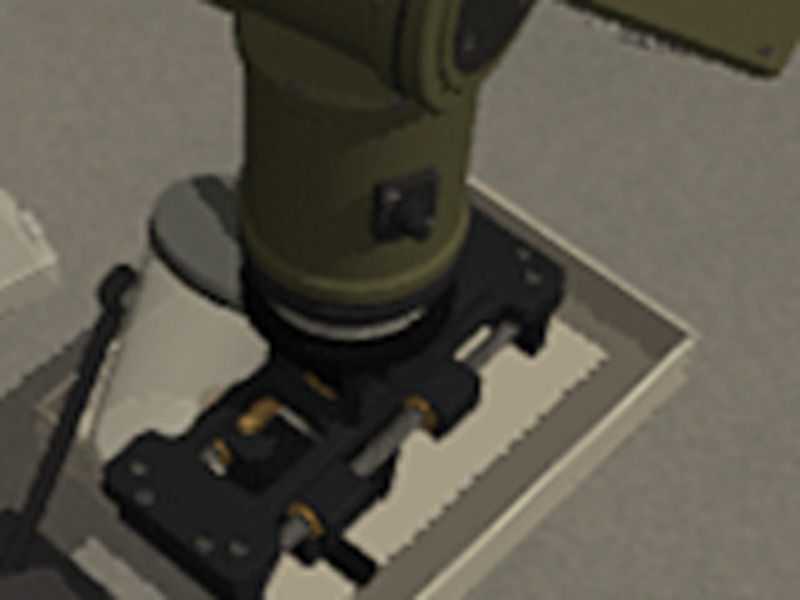

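>>> send_rows(series=[{"dx": -2.5, "dy": 6, "dz": -6, "grip": 0.3, "turn": 0}, {"dx": 0, "dy": 0, "dz": 0, "grip": 0.3, "turn": 0}, {"dx": 0, "dy": 0, "dz": 0, "grip": 0.3, "turn": 0}])

```text
clock: 12.4
tool_pos: [0.6947, 0.0733, 0.2661]
eef_rot: [0.783, 0.622, 0.001, 0.001]
contact_force: [-0.6, 0.3, 0.3]
opening: 0.301
```

```bash
python3 -c "
from h import *
T=PV+.078*XP+.128*YP; T[2]=.230
to(T)"
```

```text
t 12.4 tcp [0.6947 0.0733 0.2661] xaz 77.0 tilt [ 0.002  0.    -1.   ] q [-0.35  0.8   0.38  1.3  -0.3   1.1  -0.16] F [-0.6  0.3  0.3] op 0.301
move mm [ 0.4 -2.3 36.1]
```

>>> send_rows(series=[{"dx": 0, "dy": -1, "dz": 12, "grip": 0.3, "turn": 0}, {"dx": 0, "dy": 0, "dz": 12, "grip": 0.3, "turn": 0}, {"dx": 0, "dy": 0, "dz": 12, "grip": 0.3, "turn": 0}, {"dx": 0, "dy": 0, "dz": 0, "grip": 0.3, "turn": 0}, {"dx": 0, "dy": 0, "dz": 0, "grip": 0.3, "turn": 0}])

```text
clock: 12.9
tool_pos: [0.6926, 0.0741, 0.2281]
eef_rot: [0.782, 0.623, -0.001, -0.0]
contact_force: [0.7, 0.3, -0.6]
opening: 0.298
```

```bash
python3 -c "
from h import *
T=PV+.078*XP+.128*YP; T[2]=.230
to(T)
p=snapshot('scene');crop(p,'s11.png',230,130,390,250)"
```

```text
t 12.9 tcp [0.6926 0.0741 0.2281] xaz 77.0 tilt [-0.001 -0.    -1.   ] q [-0.35  0.83  0.37  1.35 -0.32  1.02 -0.15] F [ 0.7  0.3 -0.6] op 0.298
move mm [ 0.2  0.  -1.9]
```

View pics/s11.png

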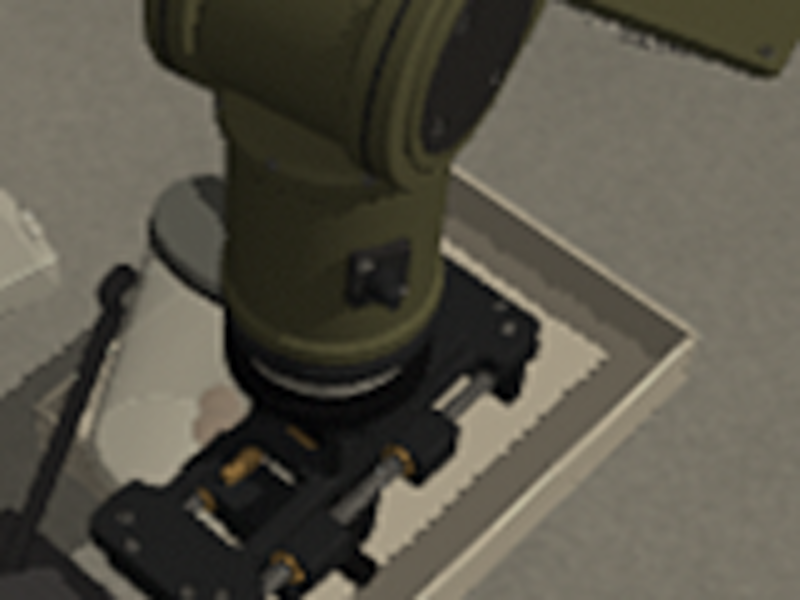

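```bash
python3 -c "
import numpy as np
th=np.radians(np.append(np.linspace(45,-30,16),np.linspace(-34.5,-53,5)))
x=110*np.sin(th);z=110*np.cos(th)
print(np.c_[np.degrees(th[1:]),np.diff(x),-np.diff(z)].round(1))"
```

```text
[[ 40.   -7.1  -6.5]
 [ 35.   -7.6  -5.8]
 [ 30.   -8.1  -5.2]
 [ 25.   -8.5  -4.4]
 [ 20.   -8.9  -3.7]
 [ 15.   -9.2  -2.9]
 [ 10.   -9.4  -2.1]
 [  5.   -9.5  -1.3]
 [  0.   -9.6  -0.4]
 [ -5.   -9.6   0.4]
 [-10.   -9.5   1.3]
 [-15.   -9.4   2.1]
 [-20.   -9.2   2.9]
 [-25.   -8.9   3.7]
 [-30.   -8.5   4.4]
 [-34.5  -7.3   4.6]
 [-39.1  -7.1   5.3]
 [-43.8  -6.7   5.9]
 [-48.4  -6.2   6.4]
 [-53.   -5.6   6.9]]
```

>>> send_rows(series=[{"dx": 0, "dy": -6, "dz": 0, "grip": 0.3, "turn": 0}, {"dx": 0, "dy": -7, "dz": -6.5, "grip": 0.3, "turn": 0}, {"dx": 0, "dy": -7.6, "dz": -5.8, "grip": 0.3, "turn": 0}, {"dx": 0, "dy": -8.1, "dz": -5.2, "grip": 0.3, "turn": 0}, {"dx": 0, "dy": -8.5, "dz": -4.4, "grip": 0.3, "turn": 0}, {"dx": 0, "dy": -8.9, "dz": -3.7, "grip": 0.3, "turn": 0}, {"dx": 0, "dy": -9.2, "dz": -2.9, "grip": 0.3, "turn": 0}, {"dx": 0, "dy": -9.4, "dz": -2.1, "grip": 0.3, "turn": 0}, {"dx": 0, "dy": -9.5, "dz": -1.3, "grip": 0.3, "turn": 0}, {"dx": 0, "dy": -9.6, "dz": -0.4, "grip": 0.3, "turn": 0}])

```text
clock: 13.95
tool_pos: [0.6146, 0.0921, 0.2649]
eef_rot: [0.783, 0.622, 0.004, 0.004]
contact_force: [6.2, -2.2, 5.1]
opening: 0.301
```

```bash
python3 -c "
from h import *
T=PV-.006*XP+.128*YP; T[2]=.260
to(T)
p=snapshot('scene');crop(p,'s12.png',210,110,370,230)"
```

```text
t 13.95 tcp [0.6146 0.0921 0.2649] xaz 77.0 tilt [ 0.011 -0.    -1.   ] q [-0.44  0.68  0.39  1.58 -0.3   0.94 -0.18] F [ 6.2 -2.2  5.1] op 0.301
move mm [-0.7 -4.   4.9]
```

View pics/s12.png

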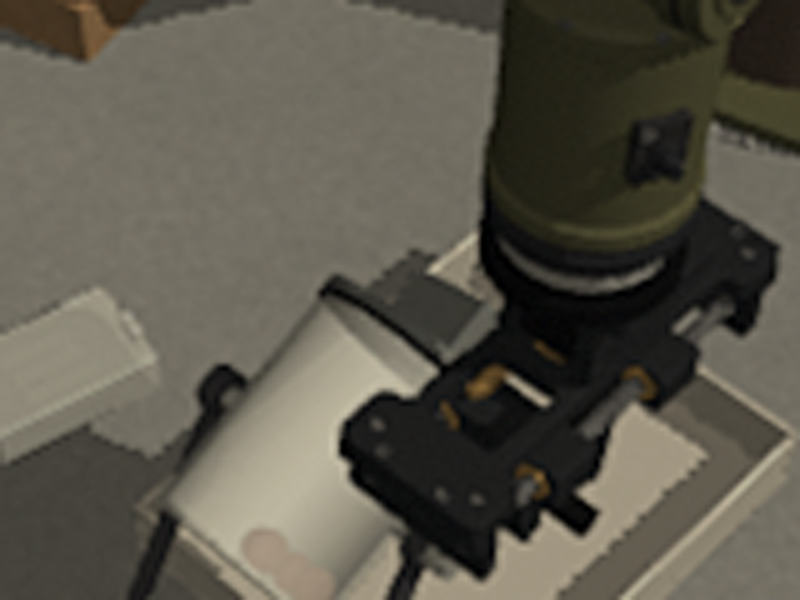

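>>> send_rows(series=[{"dx": 0, "dy": -9.6, "dz": 1.5, "grip": 0.3, "turn": 0}, {"dx": 0, "dy": -9.5, "dz": 2.3, "grip": 0.3, "turn": 0}, {"dx": 0, "dy": -9.4, "dz": 3, "grip": 0.3, "turn": 0}, {"dx": 0, "dy": -9.2, "dz": 3.5, "grip": 0.3, "turn": 0}, {"dx": 0, "dy": -8.9, "dz": 4.2, "grip": 0.3, "turn": 0}, {"dx": 0, "dy": -8.5, "dz": 4.7, "grip": 0.3, "turn": 0}, {"dx": 0, "dy": -7.3, "dz": 4.7, "grip": 0.3, "turn": 0}, {"dx": 0, "dy": -7.1, "dz": 5.3, "grip": 0.3, "turn": 0}, {"dx": 0, "dy": -6.7, "dz": 5.9, "grip": 0.3, "turn": 0}, {"dx": 0, "dy": -6.2, "dz": 6.4, "grip": 0.3, "turn": 0}, {"dx": 0, "dy": -5.6, "dz": 6.9, "grip": 0.3, "turn": 0}, {"dx": 0, "dy": 0, "dz": 0, "grip": 0.3, "turn": 0}, {"dx": 0, "dy": 0, "dz": 0, "grip": 0.3, "turn": 0}, {"dx": 0, "dy": 0, "dz": 0, "grip": 0.3, "turn": 0}])

```text
clock: 15.4
tool_pos: [0.5279, 0.1128, 0.2145]
eef_rot: [0.782, 0.623, 0.003, 0.002]
contact_force: [6.3, -1.0, 2.3]
opening: 0.297
```

```bash
python3 -c "
from h import *
T=PV-.094*XP+.128*YP; T[2]=.216
to(T)
p=snapshot('scene');crop(p,'s13.png',210,130,370,250)
p=snapshot('top');crop(p,'t13.png',220,210,380,330)"
```

```text
t 15.4 tcp [0.5279 0.1128 0.2145] xaz 77.0 tilt [ 0.006  0.001 -1.   ] q [-0.51  0.63  0.36  1.87 -0.33  0.68 -0.19] F [ 6.3 -1.   2.3] op 0.297
move mm [-2.3 -2.8 -1.5]
```

View pics/s13.png

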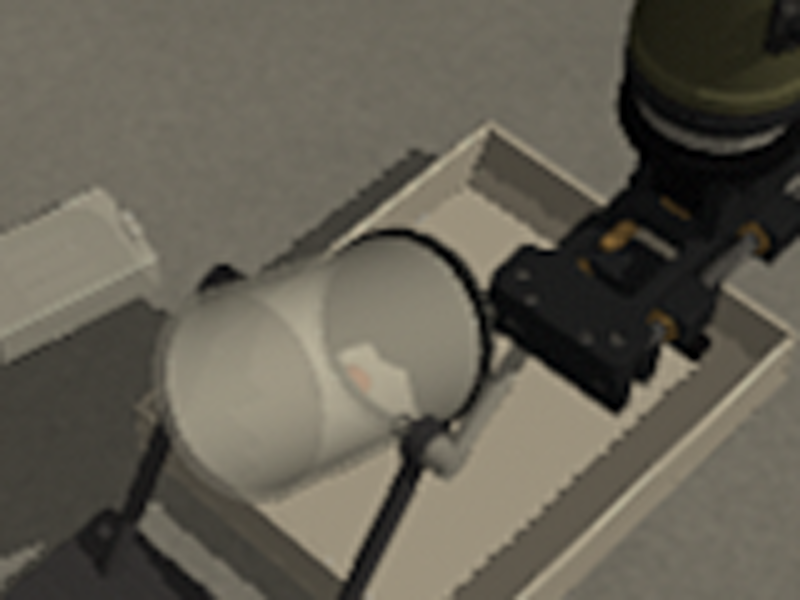

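View pics/t13.png

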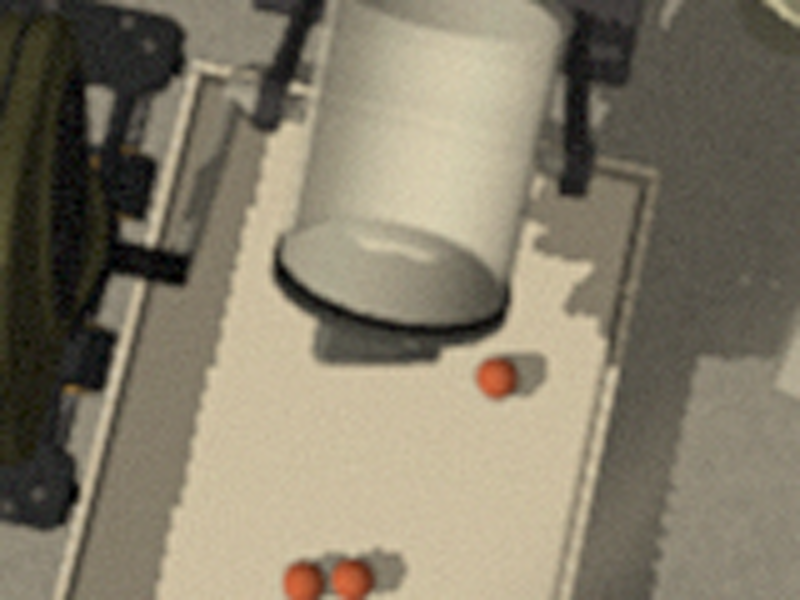

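>>> send_rows(series=[{"dx": 0, "dy": -3, "dz": 2, "grip": 0.3, "turn": 0}, {"dx": 0, "dy": -3, "dz": 2, "grip": 0.3, "turn": 0}, {"dx": 0, "dy": 0, "dz": 0, "grip": 0.3, "turn": 0}, {"dx": 0, "dy": 0, "dz": 0, "grip": 0.3, "turn": 0}, {"dx": 0, "dy": 0, "dz": 0, "grip": 0.3, "turn": 0}, {"dx": 0, "dy": 0, "dz": 0, "grip": 0.3, "turn": 0}])

```text
clock: 16.1
tool_pos: [0.5246, 0.1135, 0.2108]
eef_rot: [0.783, 0.622, 0.005, 0.004]
contact_force: [10.9, -1.6, -2.4]
opening: 0.302
```

```bash
cat >> h.py <<'E'
def balls():
    P={}
    for n in ("scene","top"):
        p=snapshot(n); C=cloud(p); im=p["img"].astype(int); m=((im[...,0]-im[...,1]>45)&(C[...,2]>-.01)&(C[...,2]<.4)&(np.abs(C[...,1])<.3)&(C[...,0]>.2)&(C[...,0]<.9)).astype(np.uint8)
        k,l,stt,c=cv2.connectedComponentsWithStats(m)
        for i in range(1,k):
            if stt[i,4]>=6: print(n,c[i].round(1),stt[i,4],np.median(C[l==i],0).round(3))
        P[n]=p
    return P
E
python3 -c "
from h import *
st()
P=balls()
crop(P['top'],'t14.png',220,240,380,360)
crop(P['scene'],'s14.png',210,130,370,250)"
```

```text
t 16.1 tcp [0.5246 0.1135 0.2108] xaz 77.0 tilt [ 0.012  0.    -1.   ] q [-0.52  0.63  0.35  1.89 -0.34  0.66 -0.19] F [10.9 -1.6 -2.4] op 0.302
top [331.1 301.3] 50 [ 0.447 -0.105  0.025]
top [277.5 342.3] 100 [0.349 0.026 0.025]
top [289.8 345.7] 53 [ 0.341 -0.003  0.024]
```

View pics/t14.png

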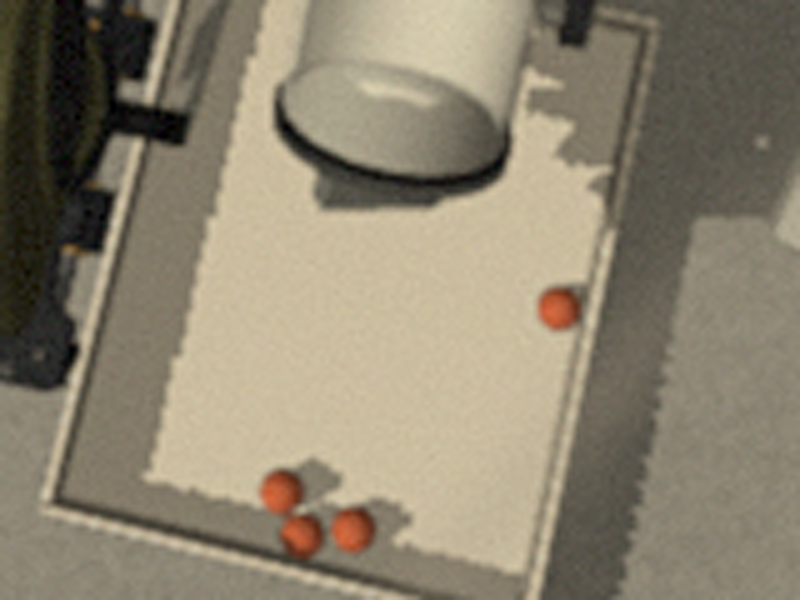

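View pics/s14.png

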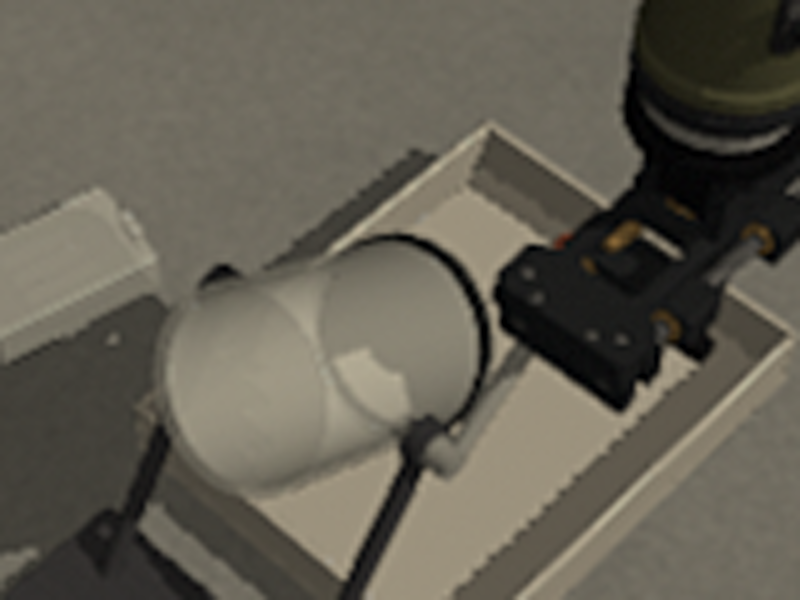

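>>> send_rows(series=[{"dx": 0, "dy": 6, "dz": -4, "grip": 0.3, "turn": 0}, {"dx": 0, "dy": 5.6, "dz": -6.9, "grip": 0.3, "turn": 0}, {"dx": 0, "dy": 6.2, "dz": -6.4, "grip": 0.3, "turn": 0}, {"dx": 0, "dy": 6.7, "dz": -5.9, "grip": 0.3, "turn": 0}, {"dx": 0, "dy": 7.1, "dz": -5.3, "grip": 0.3, "turn": 0}, {"dx": 0, "dy": 7.3, "dz": -4.7, "grip": 0.3, "turn": 0}, {"dx": 0, "dy": 8.5, "dz": -4.4, "grip": 0.3, "turn": 0}, {"dx": 0, "dy": 8.9, "dz": -3.7, "grip": 0.3, "turn": 0}, {"dx": 0, "dy": 9.2, "dz": -2.9, "grip": 0.3, "turn": 0}, {"dx": 0, "dy": 9.4, "dz": -2.1, "grip": 0.3, "turn": 0}, {"dx": 0, "dy": 9.5, "dz": -1.3, "grip": 0.3, "turn": 0}, {"dx": 0, "dy": 9.6, "dz": -0.4, "grip": 0.3, "turn": 0}])

```text
clock: 17.4
tool_pos: [0.6117, 0.0929, 0.2569]
eef_rot: [0.782, 0.623, -0.0, -0.0]
contact_force: [1.6, -0.3, -1.0]
opening: 0.3
```

```bash
python3 -c "
from h import *
T=PV-.006*XP+.128*YP; T[2]=.260
to(T)
p=snapshot('scene');crop(p,'s15.png',210,130,370,250)"
```

```text
t 17.4 tcp [0.6117 0.0929 0.2569] xaz 77.0 tilt [-0.001  0.    -1.   ] q [-0.43  0.69  0.38  1.58 -0.3   0.93 -0.17] F [ 1.6 -0.3 -1. ] op 0.3
move mm [-0.8 -0.9 -3.1]
```

View pics/s15.png

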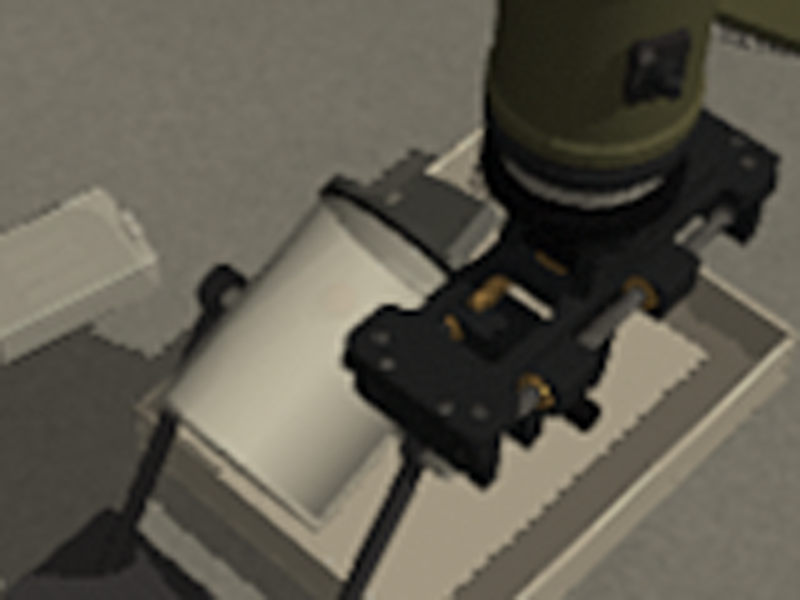

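>>> send_rows(series=[{"dx": 0, "dy": 9.6, "dz": 0.4, "grip": 0.3, "turn": 0}, {"dx": 0, "dy": 9.5, "dz": 1, "grip": 0.3, "turn": 0}, {"dx": 0, "dy": 9.4, "dz": 1.5, "grip": 0.3, "turn": 0}, {"dx": 0, "dy": 9.2, "dz": 2, "grip": 0.3, "turn": 0}, {"dx": 0, "dy": 8.9, "dz": 3, "grip": 0.3, "turn": 0}, {"dx": 0, "dy": 8.5, "dz": 4, "grip": 0.3, "turn": 0}, {"dx": 0, "dy": 8.1, "dz": 5, "grip": 0.3, "turn": 0}, {"dx": 0, "dy": 7.6, "dz": 5.8, "grip": 0.3, "turn": 0}, {"dx": 0, "dy": 6, "dz": 5, "grip": 0.3, "turn": 0}, {"dx": 0, "dy": 5, "dz": 2, "grip": 0.3, "turn": 0}, {"dx": 0, "dy": 2, "dz": 0, "grip": 0.3, "turn": 0}, {"dx": 0, "dy": 0, "dz": 0, "grip": 0.3, "turn": 0}, {"dx": 0, "dy": 0, "dz": 0, "grip": 0.3, "turn": 0}])

```text
clock: 18.75
tool_pos: [0.6929, 0.0741, 0.2274]
eef_rot: [0.782, 0.623, 0.0, 0.0]
contact_force: [-0.4, 0.3, -0.5]
opening: 0.297
```

```bash
python3 -c "
from h import *
T=PV+.078*XP+.128*YP; T[2]=.230
to(T)
p=snapshot('scene');crop(p,'s16.png',210,130,370,250)"
```

```text
t 18.75 tcp [0.6929 0.0741 0.2274] xaz 77.0 tilt [ 0.  0. -1.] q [-0.35  0.83  0.37  1.35 -0.32  1.02 -0.15] F [-0.4  0.3 -0.5] op 0.297
move mm [ 0.1 -0.2 -2.6]
```

View pics/s16.png

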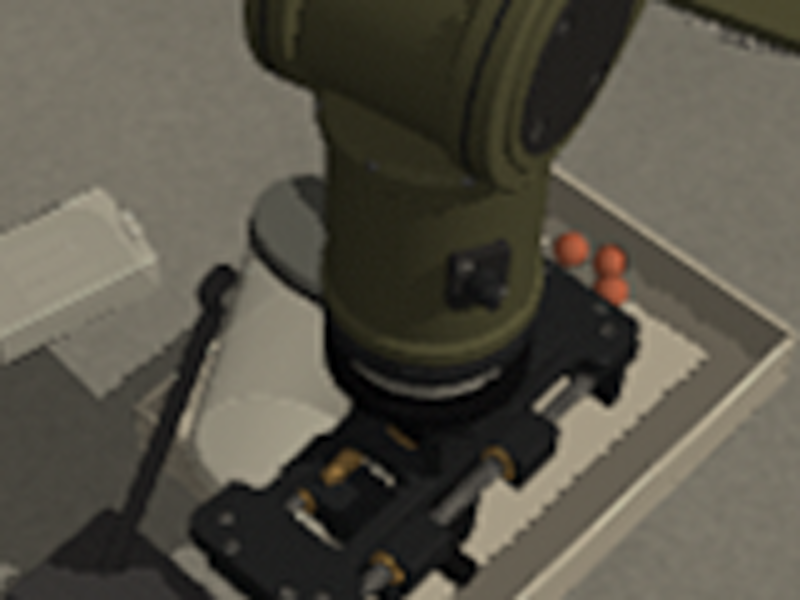

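Drum is back at its lean and contact force is about zero. I'll lift straight up and move clear on the handle side.

>>> send_rows(series=[{"dx": 0, "dy": 0, "dz": -12, "grip": 0.3, "turn": 0}, {"dx": 0, "dy": 0, "dz": -20, "grip": 0.3, "turn": 0}, {"dx": 0, "dy": 0, "dz": -25, "grip": 0.3, "turn": 0}, {"dx": 0, "dy": 0, "dz": -30, "grip": 0.3, "turn": 0}, {"dx": 0, "dy": 0, "dz": -40, "grip": 0.3, "turn": 0}, {"dx": 30, "dy": 0, "dz": 0, "grip": 0.3, "turn": 0}, {"dx": 40, "dy": 0, "dz": 0, "grip": 0.3, "turn": 0}, {"dx": 40, "dy": 0, "dz": 0, "grip": 0.3, "turn": 0}, {"dx": 40, "dy": 0, "dz": 0, "grip": 0.3, "turn": 0}, {"dx": 40, "dy": -20, "dz": 0, "grip": 0.3, "turn": 0}, {"dx": 40, "dy": -30, "dz": 0, "grip": 0.3, "turn": 0}, {"dx": 40, "dy": -30, "dz": 0, "grip": 0.3, "turn": 0}, {"dx": 0, "dy": 0, "dz": 0, "grip": 0.3, "turn": 0}, {"dx": 0, "dy": 0, "dz": 0, "grip": 0.3, "turn": 0}])

```text
clock: 20.2
tool_pos: [0.6746, 0.357, 0.355]
eef_rot: [0.781, 0.624, 0.0, 0.0]
contact_force: [0.4, -0.7, 0.3]
opening: 0.298
```

```bash
python3 -c "
from h import *
st()
P=balls()
cv2.imwrite('pics/d17.png',dialmap(P['top'])[:,:,::-1])
crop(P['top'],'t17.png',220,210,380,370,4)
crop(P['scene'],'s17.png',210,130,370,250)
for n in P:
    C=cloud(P[n])
    for t in ('remote','dice_cup','battery_box','tray'):
        r=regions_of(P[n],t)[:1]
        for r in r: print(n,t,round(r['score'],2),np.round(r['extent']).astype(int))
C=cloud(P['top']); p=P['top']; I=p['img'].astype(int).sum(-1)
m=(C[...,2]>0.225)&(C[...,2]<0.275)&(C[...,0]>0.64)&(C[...,0]<0.74)&(C[...,1]>0.02)&(C[...,1]<0.18)&(I<140)
print(m.sum(),C[m].mean(0))
m=(C[...,2]>0.2)&(np.hypot(C[...,0]-.565,C[...,1]+.025)<.075); print(np.median(C[m],0))
"
```

```text
t 20.2 tcp [0.6746 0.357  0.355 ] xaz 77.2 tilt [ 0.001  0.    -1.   ] q [-0.69  0.87  0.42  0.87 -0.32  1.46 -0.59] F [ 0.4 -0.7  0.3] op 0.298
scene [324.3 179.4] 27 [ 0.344 -0.001  0.026]
scene [332.1 184.8] 52 [0.348 0.029 0.026]
top [330.9 301.2] 46 [ 0.447 -0.104  0.025]
top [277.5 342.3] 92 [0.35  0.027 0.025]
top [289.8 345.5] 51 [ 0.341 -0.003  0.025]
scene remote 0.68 [259 156 304 192]
scene dice_cup 0.73 [175 204 206 243]
scene battery_box 0.66 [203 171 241 203]
scene tray 0.95 [237 156 370 271]
top remote 0.57 [178 210 213 279]
top dice_cup 0.69 [369 186 405 221]
top battery_box 0.89 [373 250 418 304]
top tray 0.81 [230 224 350 366]
207 [0.68784352 0.06510993 0.25308089]
[ 0.56595721 -0.02965815  0.24420963]
```

View pics/d17.png

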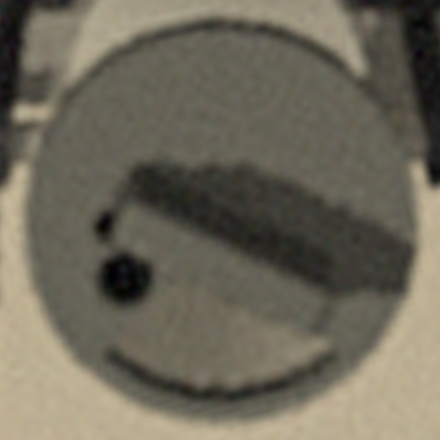

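View pics/t17.png

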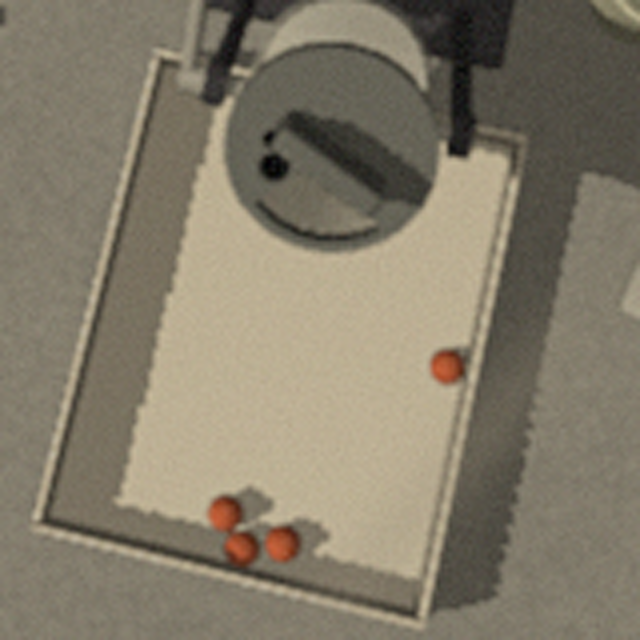

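View pics/s17.png

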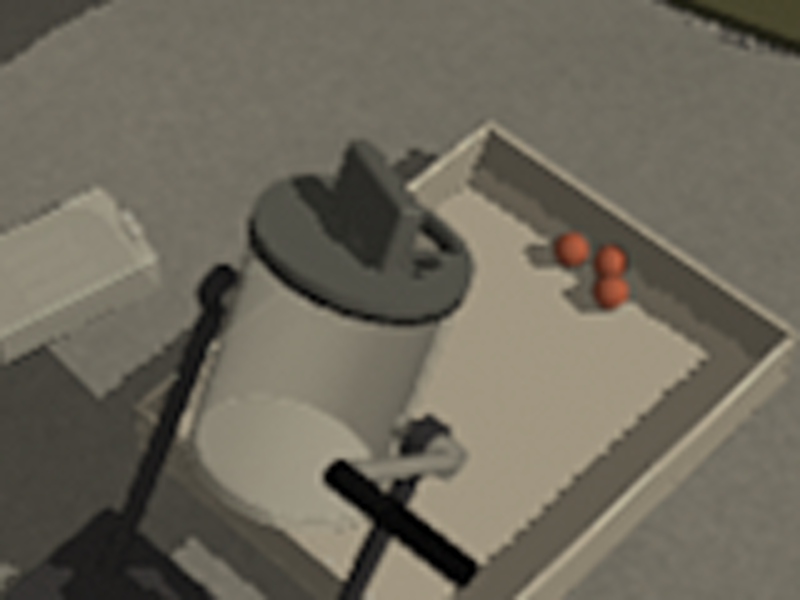

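The four marbles are all in the tray: three near its front wall and one by the right wall. The drum is empty, with the handle within 1 mm of where it started. The dial is unchanged from when it reached the stop, and the arm is clear, so I'm handing in.

```bash
python3 -c "
from plant import finish_job
print(finish_job())"
```

```text
the job is handed in; nothing more can be done
None
```

The job is handed in at about 20 s, and every condition I could check looked met; no verdict was returned.

**What I did**
- **Dial:** I turned it clockwise with closed fingers pushing one end of the bar knob, about 2.08 rad in a single sweep. It stalled at its stop with the force rising to about 11 N. The picture then showed the 16 mm hole where it should be for a dial angle of about 2.47 rad, and the large slot centred over the outlet.
- **Drum:** I straddled the side handle loosely with the fingers and tipped the drum to about 1.75 rad. All four marbles ran out without a shake. I eased the drum back along the same arc, lifted off and moved clear.

**Last checks**
- **Marbles:** all four lie in the tray in the last top picture, three near its front wall and one by the side wall. The drum is empty.
- **Drum and dial:** the handle is within 1 mm of its starting position, and the dial picture is the same as when it reached the stop.
- **Bystanders:** the remote, dice cup, battery box and tray outlines are within about 3 pixels of the start.
- **Arm:** the contact force is about 0.

**Disagreements**
- The detection network labelled the dial as the remote in the scene view; it found the remote itself unmoved in the top view.
- My colour search merged two touching marbles into one patch in the top view, so I confirmed the count of four by eye.

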